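# Load and lock the probes of a dry-block heater

## Robot

A 6-joint arm with a two-finger parallel gripper is mounted at the origin on the work surface. World frame = base frame: x ahead of the robot, y to its left, z up, the work surface at z = 0. Lengths are in m, angles in degrees, forces in N, time in s.
With the tool pointing down it reaches from about 0.25 to 0.725 m from the base axis. Payload 9.7 kg.
Tool frame: the origin (TCP) lies on the centre line of the jaws, within the pads' length; the fingertips stand tip_extent ahead of it and the grasp point (between the pads) lies 3 mm ahead of it (tip_extent is the distance from the TCP to the fingertips, in m); z points along the fingers, y is the line along which they close (so a half turn about z gives the same grasp; the last joint's range is limited). The gripper opens to 85 mm and grips with 20 to 120 N. Pads are 22 mm wide; open, the fingers measure 114 mm over their backs; the gripper's body (76 mm by 85 mm) begins 54 mm behind the grasp point. The pads swing forward as they close: fully open they stand 13 mm farther back than shut.
Start: joints at [77.006, 4.979, 10.078, 95.1, 0, 90], TCP at [0.124, 0.536, 0.253] pointing down, gripper open.
Joint ranges: [-179.16, 179.16], [-48.56, 103.87], [-65.8, 70.77], [-126.05, 130.52], [-82.76, 87.17], [-180, 180]. Speed limits (degrees/s): [127.2, 127.2, 147.25, 180, 180, 180].

## Interface

Orientations are given as [roll, pitch, yaw] about the fixed x, y, z axes, in that order (R = Rz(yaw) Ry(pitch) Rx(roll)).
In Python, from workcell import * gives the robot as it stands.
- The arm moves only by the tool servo_tool, never from a script. Its argument "rows" is a list of rows, each an object with "offset": the shift along the tool's x, y, z as a fraction of full scale, a list of three; "yaw": the turn about the tool's z as a fraction of full scale; "claw": the closure, from 0 (fully open) to 1 (shut). A call has 1 to 12 rows; each row is the pose to reach, as a shift and turn from the pose commanded when the call began, along the tool's axes at that moment, turning the shorter way round; what a row does not reach only later rows make up. Full scale, the value 1, is 0.1 m for a shift and pi rad for a turn. A row lasts 1/8 s, in which the tool goes at most 62.5 mm and 10.7 degrees, less where a joint would pass 70% of its speed; a pose out of reach is approached as far as the arm can. A call with a number of a shift or a turn outside -1 to 1 is refused whole. A call with a gripper value outside its range is refused whole. The fingers move at their own pace and stop on an object; "squeeze" is the grip in N (left out, the last holds). Time passes only in rows, so rows that repeat a pose let the fingers close. It gives the time, the measured TCP pose, the force, the opening and the grip force at its end, in the units of the state.
- get_obs(): the state, without advancing time (a new reading comes with each control period).
- camera(name): name is "scene" or "top" or "wrist"; returns (picture, depth): 400x640x3 uint8, red, green, blue; 400x640 float32, m along the optical axis (not along the pixel's ray), 0 where there is no reading.
- camera_info(name): a dict with "fx", "fy", "cx", "cy" (pixels), "cam_to_world" (4x4, takes a point from camera to world coordinates); the wrist camera has in their place "hand_eye" (4x4, takes a point from camera to tool coordinates, whose origin is the TCP and whose axes are the flange's). Camera axes: x right, y up, looking along -z (the intrinsics and any distortion apply to the point x, -y, -z); pixel columns grow to the right and rows downward; lengths in m; the calibration is good to about 2 mm. The wrist camera is an equidistant fisheye: a pixel r from the principal point sees the ray r / f radians off the axis. A picture is of the moment at which its call begins: read the wrist's pose just before it. camera_info takes no time and is no camera call.
- job_done(): hands the job in; it is judged then, once.
The state is a dict: "time": time; "q": joint angles; "qd": joint speeds; "joint_efforts": joint torques, N m; "ee_pos": TCP position; "tcp_rot": TCP orientation; "wrist_force": force on the tool from outside, world axes, zero at the start; "torque": the same for the moment, N m; "opening": finger opening in m; "grasp_force": force on a finger pad.
Only numpy, scipy, OpenCV 4.12 (cv2) and the standard library are available. Lean on these libraries where they do the work, as an engineer would, in place of code of your own. Each camera call takes 0.05 s, during which the arm holds its last target. There are 200 camera calls.

## Task

Get the dry-block heater ready for its temperature check: turn its lock knob anticlockwise until it clicks over to open, lift every probe that hangs on the rack off its hook and pass its stem down through a free hole of the heater until the collar rests flat on top, and with all of them in, turn the knob back clockwise until it clicks home, so that the lock bar holds the collars. At the end the white data logger must lie flat in its shallow black cradle, whenever you put it there. Leave the other things on the bench where they are.

Things in the scene. Friction and masses are not known exactly. Their poses are not given: they have to be found in the camera images.
- block: dry-block heater, a fixed white box with aluminium top, 130 mm (its x) by 260 (its y) by 80 high. Origin: centre of its underside; its -x side, with the display, faces roughly to the robot. In its frame: holes at x -10, y 0, -50, -100 mm; lock knob axis at x 0, y 85; lock bar behind the holes at x 12 to 24, 13 mm high
- hole0 (a point): centre of the mouth of a guide hole in the heater's top face, 80 mm above the bench: 11 mm diameter, 75 mm deep, slightly chamfered. Axes as block. The probe's collar rests on this face. The three holes lie in a row 50 mm apart; any probe fits any hole
- hole1 (a point): centre of the mouth of a guide hole in the heater's top face, 80 mm above the bench: 11 mm diameter, 75 mm deep, slightly chamfered. Axes as block. The probe's collar rests on this face. The three holes lie in a row 50 mm apart; any probe fits any hole
- hole2 (a point): centre of the mouth of a guide hole in the heater's top face, 80 mm above the bench: 11 mm diameter, 75 mm deep, slightly chamfered. Axes as block. The probe's collar rests on this face. The three holes lie in a row 50 mm apart; any probe fits any hole
- lock_knob (a joint): lock knob, rad: 0 = locked (as found), 1.4 = open; grows anticlockwise seen from above; stops at 0 and 1.4. A sprung over-centre detent resists with up to about 0.2 N m until past the middle (0.7); then the knob snaps on to the other stop by itself and stays. Gripping the wing from above and turning 1.4 rad in one grasp moves it all the way
- lock_grip (a point): on the knob's axis, 34 mm above the heater's top, where to grip: middle of a black wing (upright bar) 56 mm long, 12 mm thick, 10 to 52 mm above the top, on a round foot 48 mm across, 10 mm high. x along the wing, z the axis; turns with the knob: x points 0.7 rad clockwise from the heater's x when locked, 0.7 rad anticlockwise when open
- bar_mid (a point): top of the middle tine of the steel lock bar, 13 mm above the heater's top. The bar slides along the heater's y with the knob, 25 mm to +y from locked to open. Its 3 tines (8 mm wide, underside 9 mm above the top) reach to 12.5 mm from the hole centres: locked, over the collars' edges (no probe can go in or out, and a raised collar jams them); open, between the collars
- rack: the probe rack, fixed: white foot 100 by 210 by 12 mm, two posts, a steel rail at its top (114 to 130 mm high) with three fork hooks, 60 mm apart along its y, pointing to its -x side. Origin: underside, below the rail's front face
- hook0 (a point): centre of a fork hook of the rack where a collar rests, 130 mm above the bench: two level prongs 13 mm apart point to the rack's -x, tips turned up 9 mm; the stem hangs between them. Lifting a probe straight up 80 mm clears everything. Axes as rack. May be empty
- hook1 (a point): centre of a fork hook of the rack where a collar rests, 130 mm above the bench: two level prongs 13 mm apart point to the rack's -x, tips turned up 9 mm; the stem hangs between them. Lifting a probe straight up 80 mm clears everything. Axes as rack. May be empty
- hook2 (a point): centre of a fork hook of the rack where a collar rests, 130 mm above the bench: two level prongs 13 mm apart point to the rack's -x, tips turned up 9 mm; the stem hangs between them. Lifting a probe straight up 80 mm clears everything. Axes as rack. May be empty
- probe1: temperature probe, about 70 g, round. Origin: tip of its steel stem; z up the handle. Stem: 8 mm diameter, z 0 to 65 mm, lowest 6 mm tapered to 4 mm. Steel collar: disc 34 mm diameter, z 65 to 71. Grey handle: 18 mm diameter, z 71 to 131 (grip from above near z 106). Hangs upright on a rack hook at the start. Two or three of the three are there; an absent one reads None throughout
- probe2: temperature probe, about 70 g, round. Origin: tip of its steel stem; z up the handle. Stem: 8 mm diameter, z 0 to 65 mm, lowest 6 mm tapered to 4 mm. Steel collar: disc 34 mm diameter, z 65 to 71. Grey handle: 18 mm diameter, z 71 to 131 (grip from above near z 106). Hangs upright on a rack hook at the start. Two or three of the three are there; an absent one reads None throughout
- probe3: temperature probe, about 70 g, round. Origin: tip of its steel stem; z up the handle. Stem: 8 mm diameter, z 0 to 65 mm, lowest 6 mm tapered to 4 mm. Steel collar: disc 34 mm diameter, z 65 to 71. Grey handle: 18 mm diameter, z 71 to 131 (grip from above near z 106). Hangs upright on a rack hook at the start. Two or three of the three are there; an absent one reads None throughout
- logger: white data logger, a box 44 mm (its x) by 66 mm (its y) by 40 mm high, about 120 g, with a dark window on top; stands loose on the bench, away from its cradle at the start. Origin: centre of its underside
- cradle: the logger's cradle, a fixed shallow black tray 64 mm (its x) by 86 mm (its y) outside, 8 mm high, walls 4 mm, floor 4 mm thick: the logger fits with 6 mm to spare on every side, long side along the cradle's y, either way round. Origin: centre of its underside
- jar: bystander: clear jar with a white cap, 56 mm diameter, 70 mm high; origin under its centre
- cone: bystander: dark green ear speculum cone standing on its wide end, 40 mm wide, 75 mm high; origin under its centre
- slide_box: bystander: flat grey slide box 100 by 85 by 32 mm; origin under its centre
- mouse: bystander: black computer mouse 100 by 60 by 30 mm; origin under its centre
There are look-alikes about, which are no part of the job. Leave any orange look-alike of the probe1 alone.

How it is judged:
By the outcome, as a careful person would: the job done as asked, in the order asked, and still so for the second after the job is handed in, with the robot touching nothing.
Of probe1, probe2, probe3 only 2 to 3 are there at a start; the rules pass over those that are not, and their reading is None.
At some moment in a run one of logger may be knocked a few centimetres aside while the robot is not near it.
It also fails if it takes over 210 s, if anything falls off the work surface, if the arm or the gripper's body presses on something with over 40 N, if the wrist force passes 120 N, or if a joint passes its speed limit or range.

## Working session

There is one attempt and no reset: what is moved stays moved. The work goes in short steps, Python scripts to look and compute and a tool call to move; the robot and the scene stay as the last step left them, time stands still between calls to the robot, and variables do not carry over. Pictures are saved under pics/ and viewed, at most 15 in all, crops included, and the job is handed in when it is done.

Besides the shell and the picture viewer there is one more tool, called after ">>>" as name(argument=value, ...), one argument or row to a line, values as JSON. servo_tool: Moves the arm, as the interface text tells. Its arguments: {"type":"object","properties":{"rows":{"type":"array"},"squeeze":{"type":"number"}},"required":["rows"]}

```bash
mkdir -p pics; ls; python3 - <<'E'
from workcell import *
import cv2,numpy as np
o=get_obs();print(o)
for n in ["scene","top"]:
    p,d=camera(n);cv2.imwrite(f"pics/{n}0.png",p[:,:,::-1]);np.savez(f"{n}0.npz",p=p,d=d)
    print(n,camera_info(n))
print(camera_info("wrist"))
E
```

```text
pics
{'time': 0.0, 'q': array([7.70048165e+01, 5.00971833e+00, 1.00327864e+01, 9.50986057e+01,
       3.53265883e-04, 8.99998969e+01]), 'qd': array([ 0.05271847,  0.05577888, -0.10190735,  0.16696007, -0.02822551,
        0.03881719]), 'joint_efforts': array([ 6.14519831e-05, -5.20388496e+01,  4.64806259e+01,  1.63683062e-02,
       -4.38939799e-05, -6.66368933e-06]), 'ee_pos': array([0.12363033, 0.53571445, 0.25258137]), 'tcp_rot': array([-1.79924462e+02, -3.53401437e-04,  1.67004919e+02]), 'wrist_force': array([-0.18737488, -0.26624823, -0.07826631]), 'torque': array([-0.01122388,  0.00440031,  0.02038892]), 'grasp_force': 0.0, 'opening': 0.08559999662797489}
scene {'fx': 392.6051608925714, 'fy': 392.6051608925714, 'cx': 321.4800618739889, 'cy': 194.23257495054204, 'cam_to_world': array([[ 0.42144557, -0.76718797,  0.48353515,  1.06959066],
       [ 0.90680581,  0.3619988 , -0.21600946, -0.23223131],
       [-0.00931929,  0.52950872,  0.8482533 ,  1.00169594],
       [ 0.        ,  0.        ,  0.        ,  1.        ]])}
top {'fx': 414.5104012556759, 'fy': 414.5104012556759, 'cx':
[... 161 characters left out ...]
928302e-01, -1.19525880e-02,  7.26031611e-04,
        -4.99212316e-03],
       [-4.19375137e-04,  9.55487501e-02,  9.95424663e-01,
         1.29197729e+00],
       [ 0.00000000e+00,  0.00000000e+00,  0.00000000e+00,
         1.00000000e+00]])}
{'fx': 309.70691628693146, 'fy': 309.70691628693146, 'cx': 319.0941397136658, 'cy': 199.0280337152223, 'hand_eye': array([[-3.67222031e-04,  9.66039621e-01,  2.58393722e-01,
         6.58813565e-02],
       [ 9.99998861e-01, -2.34861858e-05,  1.50897706e-03,
        -9.83505256e-04],
       [ 1.46380031e-03,  2.58393982e-01, -9.66038512e-01,
        -1.20493238e-01],
       [ 0.00000000e+00,  0.00000000e+00,  0.00000000e+00,
         1.00000000e+00]])}
```

View pics/top0.png

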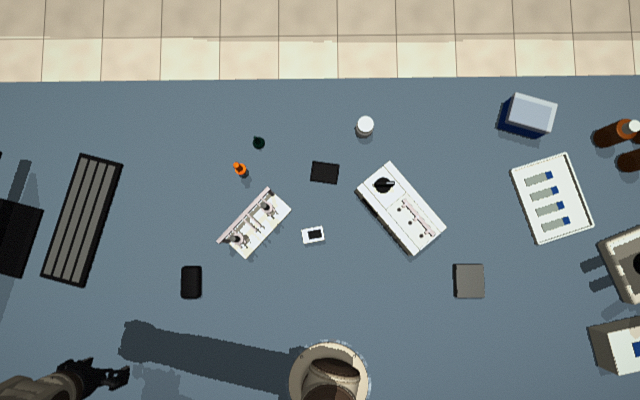

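View pics/scene0.png

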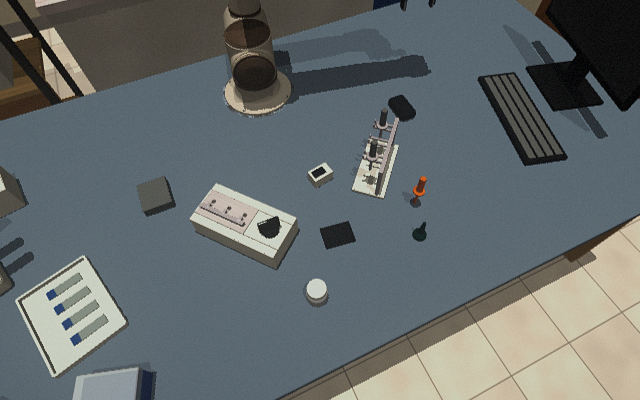

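The top view shows the heater at (400,208) with its knob at (383,184), the rack at (255,222), the logger at (313,234), the cradle at (324,172) and the jar at (365,126). The orange look-alike is at (240,170). Grey probes seem to hang at about (235,238) and (267,207). I'll enlarge the crop to confirm.

```bash
cat > h.py <<'E'
from workcell import *
import cv2,numpy as np
def w(n,u,v,d=None,z=None):
    """pixel -> world, by depth d or by plane height z"""
    i=camera_info(n);T=i["cam_to_world"]
    r=np.array([(u-i["cx"])/i["fx"],-(v-i["cy"])/i["fy"],-1.])
    R=T[:3,:3]@r
    s=d if z is None else (z-T[2,3])/R[2]
    return T[:3,3]+s*R
def cloud(n,d):
    i=camera_info(n);T=i["cam_to_world"]
    v,u=np.mgrid[:400,:640]
    P=np.stack([(u-i["cx"])/i["fx"]*d,-(v-i["cy"])/i["fy"]*d,-d],-1)
    return P@T[:3,:3].T+T[:3,3]
E
python3 - <<'E'
from h import *
a=np.load("top0.npz");b=np.load("scene0.npz")
c=cv2.resize(a["p"][115:265,205:455],None,fx=3.2,fy=3.2,interpolation=cv2.INTER_CUBIC)
cv2.imwrite("pics/c1.png",c[:,:,::-1])
c=cv2.resize(b["p"][90:210,290:440],None,fx=5,fy=5,interpolation=cv2.INTER_CUBIC)
cv2.imwrite("pics/c2.png",c[:,:,::-1])
P=cloud("top",a["d"])
def rect(name,box,lo,hi):
    x0,y0,x1,y1=box;Q=P[y0:y1,x0:x1].reshape(-1,3);ok=(a["d"][y0:y1,x0:x1].ravel()>0)&(Q[:,2]>lo)&(Q[:,2]<hi)
    Q=Q[ok];r=cv2.minAreaRect(Q[:,:2].astype(np.float32)*1000)
    print(name,len(Q),np.round(r[0],1),np.round(r[1],1),round(r[2],1),"z",np.median(Q[:,2]))
rect("block",(340,150,460,265),.074,.086)
rect("knobtop",(340,150,460,265),.12,.145)
rect("logger",(298,222,330,248),.032,.05)
rect("cradle",(305,155,345,190),.003,.02)
rect("railtop",(210,180,300,265),.122,.15)
rect("handles",(210,180,300,265),.15,.22)
rect("rackfoot",(210,180,300,265),.008,.02)
rect("jar",(350,110,380,142),.06,.08)
E
```

```text
block 3342 [ 517.4 -222. ] [259.9 130.9] 39.1 z 0.07951032055847185
knobtop 98 [ 583.4 -168. ] [54.7 12.2] 88.7 z 0.130601631358071
logger 317 [442.2  40.9] [43.9 65.9] 10.3 z 0.03927986794675031
cradle 405 [639.7   2.3] [123.2 108.6] 89.4 z 0.005010044474253794
railtop 627 [478.8 213.4] [ 67.9 208. ] 46.7 z 0.12999896683681844
handles 110 [474.  206.2] [ 18.3 136.7] 46.8 z 0.19269876026769217
rackfoot 1384 [476.5 210.1] [ 91.1 209.2] 46.7 z 0.011394976437074766
jar 213 [ 773.5 -123. ] [47.5 48.3] 60.4 z 0.06919722437603992
```

View pics/c1.png

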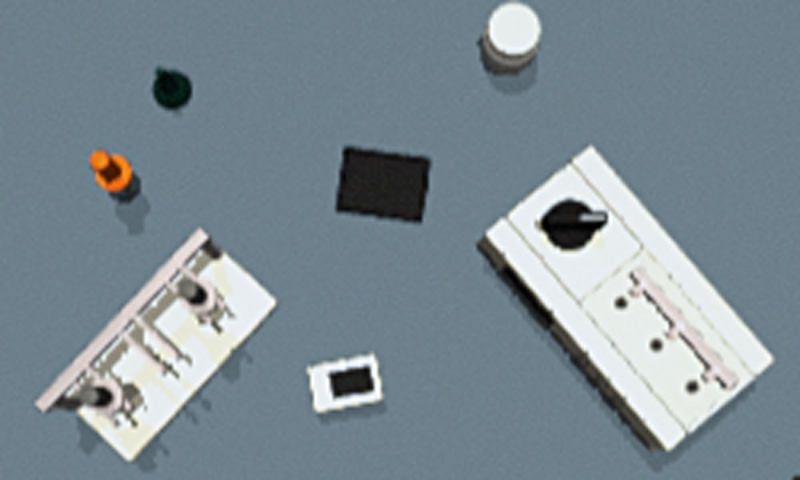

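View pics/c2.png

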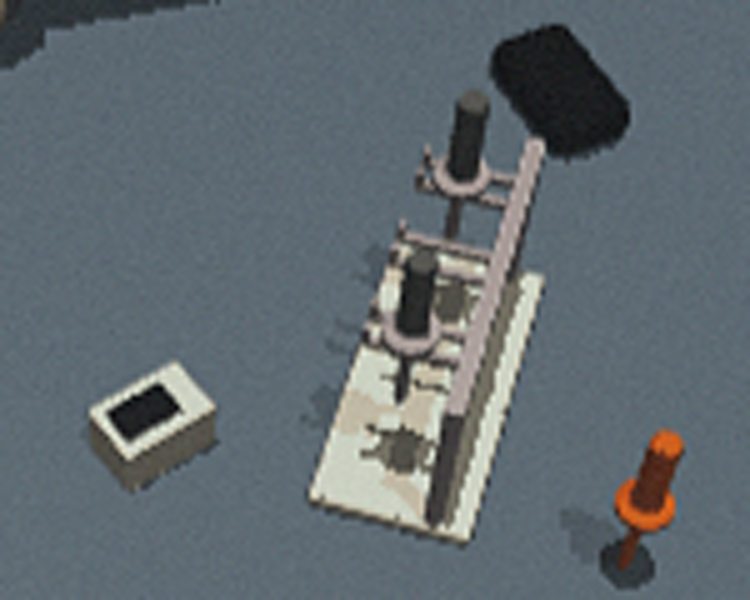

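Two grey probes hang on the outer hooks, at crop pixels (100,397) and (195,293) in the top view. The middle hook is empty. The orange look-alike at (110,172) stands off the rack, so I leave it. All three holes, at (621,302), (656,345) and (692,386), are free. Next I measure these points accurately.

```bash
cat >> h.py <<'E'
def go(x,y,z,yaw,frm=None):
    """shift in tool axes (units of .1 m) and yaw (units of pi) from measured/given pose"""
    o=get_obs();p=o["ee_pos"] if frm is None else np.array(frm[:3])
    a=np.radians(o["tcp_rot"][2] if frm is None else frm[3])
    X=np.array([np.cos(a),np.sin(a),0]);Y=np.array([np.sin(a),-np.cos(a),0])
    d=np.array([x,y,z])-p
    dy=((np.degrees(a)-yaw)+180)%360-180
    print("offset",np.round([d@X*10,d@Y*10,-d[2]*10],3),"yaw",round(dy/180,4))
E
python3 - <<'E'
from h import *
import workcell;print([k for k in dir(workcell) if k[0]!='_'], getattr(workcell,'tip_extent',None))
for n in ["top","scene"]:
    a=np.load(n+"0.npz");P=cloud(n,a["d"]);ok=a["d"]>0
    m=(ok&(P[...,2]>.150)&(P[...,2]<.23)&(abs(P[...,0]-.475)<.15)&(abs(P[...,1]-.21)<.15)).astype(np.uint8)
    k,l,s,c=cv2.connectedComponentsWithStats(m)
    for j in range(1,k):
        Q=P[l==j]
        if len(Q)<8: continue
        t=Q[Q[:,2]>.192]
        print(n,"handle",len(Q),len(t),"top",t.mean(0).round(4),Q[:,2].max().round(4),"side",Q.mean(0).round(4))
        r=cv2.minEnclosingCircle(t[:,:2].astype(np.float32)*1000);print(np.round(r[0],1),round(r[1],1))
    m=ok&(P[...,2]>.074)&(P[...,2]<.086)&(abs(P[...,0]-.517)<.18)&(abs(P[...,1]+.222)<.18)
    m=cv2.morphologyEx(m.astype(np.uint8),cv2.MORPH_OPEN,np.ones((3,3)))>0
    print(n,"block",cv2.minAreaRect((P[m][:,:2]*1000).astype(np.float32)))
    m=ok&(P[...,2]>.122)&(P[...,2]<.140)&(abs(P[...,0]-.58)<.05)&(abs(P[...,1]+.168)<.05)
    print(n,"knob",cv2.minAreaRect((P[m][:,:2]*1000).astype(np.float32)))
    m=ok&(P[...,2]>.034)&(P[...,2]<.046)&(abs(P[...,0]-.442)<.06)&(abs(P[...,1]-.041)<.06)
    print(n,"logger",cv2.minAreaRect((P[m][:,:2]*1000).astype(np.float32)))
a=np.load("top0.npz")
for c in [(621,302),(656,345),(692,386)]: print("hole",w("top",205+c[0]/3.2-.35,115+c[1]/3.2-.35,z=.08).round(4))
g=a["p"][150:195,300:350].max(2);_,m=cv2.threshold(g,60,1,cv2.THRESH_BINARY_INV)
v,u=np.nonzero(m);Q=np.array([w("top",x+300,y+150,z=.008)[:2]*1000 for x,y in zip(u,v)],np.float32)
print("cradle",len(Q),cv2.minAreaRect(Q),Q.mean(0))
go(.583,-.168,.27,89)
E
```

```text
['PlanningError', 'camera', 'camera_info', 'get_obs', 'job_done', 'tip_extent'] 0.022
top handle 52 30 top [0.5171 0.1648 0.1945] 0.1986 side [0.516  0.1638 0.1861]
[517.  165.4] 8.3
top handle 58 33 top [0.4298 0.2465 0.195 ] 0.1988 side [0.4294 0.2445 0.185 ]
[429.9 247.2] 8.7
top block ((517.3436889648438, -222.0084991455078), (259.9010009765625, 130.92808532714844), 39.05380630493164)
top knob ((583.41064453125, -167.9918670654297), (54.70634841918945, 12.195511817932129), 88.74481201171875)
top logger ((442.2000732421875, 40.99081802368164), (43.627685546875, 66.01721954345703), 9.633971214294434)
scene handle 93 27 top [0.4348 0.2479 0.1953] 0.1974 side [0.4369 0.246  0.1779]
[433.1 248.7] 9.4
scene handle 98 32 top [0.522  0.1664 0.1948] 0.1972 side [0.5249 0.1644 0.1784]
[521.5 166.6] 9.4
scene block ((521.473876953125, -220.83648681640625), (261.7878112792969, 131.47227478027344), 38.897972106933594)
scene knob ((588.3513793945312, -166.7970428466797), (54.97160720825195, 14.334648132324219), 88.365966796875)
scene logger ((446.8345642089844, 42.90766906738281), (45.52251434326172, 67.57127380371094), 8.519049644470215)
hole [ 0.5131 -0.2146  0.08  ]
hole [ 0.4733 -0.2455  0.08  ]
hole [ 0.4355 -0.2771  0.08  ]
cradle 539 ((638.06982421875, 2.9442367553710938), (85.68819427490234, 62.62413787841797), 81.43101501464844) [638.1169      3.2383306]
offset [-6.058 -5.825 -0.173] yaw 0.4334
```

>>> servo_tool(
  rows=[
    {"offset": [-0.5, -0.48, -0.17], "yaw": 0, "claw": 0},
    {"offset": [-1, -0.97, -0.17], "yaw": 0, "claw": 0},
    {"offset": [-1, -0.97, -0.17], "yaw": 0, "claw": 0},
    {"offset": [-1, -0.97, -0.17], "yaw": 0, "claw": 0},
  ],
)

```text
time: 0.6
ee_pos: [0.1997, 0.4186, 0.2704]
tcp_rot: [180.0, -0.0, 166.9]
wrist_force: [0.9, -0.0, 0.9]
opening: 0.0856
grasp_force: 0.0
```

>>> servo_tool(
  rows=[
    {"offset": [-0.5, -0.48, 0], "yaw": 0, "claw": 0},
    {"offset": [-1, -0.97, 0], "yaw": 0, "claw": 0},
    {"offset": [-1, -0.97, 0], "yaw": 0, "claw": 0},
    {"offset": [-1, -0.97, 0], "yaw": 0, "claw": 0},
  ],
)

```text
time: 1.1
ee_pos: [0.2751, 0.3025, 0.2701]
tcp_rot: [180.0, -0.0, 166.9]
wrist_force: [-0.8, 0.2, -0.2]
opening: 0.0851
grasp_force: 0.0
```

>>> servo_tool(
  rows=[
    {"offset": [-0.5, -0.48, 0], "yaw": 0, "claw": 0},
    {"offset": [-1, -0.97, 0], "yaw": 0, "claw": 0},
    {"offset": [-1, -0.97, 0], "yaw": 0, "claw": 0},
    {"offset": [-1, -0.97, 0], "yaw": 0, "claw": 0},
  ],
)

```text
time: 1.6
ee_pos: [0.3507, 0.1857, 0.27]
tcp_rot: [-180.0, -0.0, 167.0]
wrist_force: [-0.5, 0.6, 0.3]
opening: 0.0855
grasp_force: 0.0
```

>>> servo_tool(
  rows=[
    {"offset": [-0.5, -0.48, 0], "yaw": 0, "claw": 0},
    {"offset": [-1, -0.97, 0], "yaw": 0, "claw": 0},
    {"offset": [-1, -0.97, 0], "yaw": 0, "claw": 0},
    {"offset": [-1, -0.97, 0], "yaw": 0, "claw": 0},
  ],
)

```text
time: 2.1
ee_pos: [0.4262, 0.0691, 0.27]
tcp_rot: [180.0, -0.1, 167.0]
wrist_force: [-1.3, 0.5, -0.3]
opening: 0.0853
grasp_force: 0.0
```

>>> servo_tool(
  rows=[
    {"offset": [-0.5, -0.48, 0], "yaw": 0.05, "claw": 0},
    {"offset": [-1, -0.97, 0], "yaw": 0.1, "claw": 0},
    {"offset": [-1, -0.97, 0], "yaw": 0.15, "claw": 0},
    {"offset": [-1, -0.97, 0], "yaw": 0.2, "claw": 0},
    {"offset": [-1, -0.97, 0], "yaw": 0.25, "claw": 0},
    {"offset": [-1, -0.97, 0], "yaw": 0.3, "claw": 0},
    {"offset": [-1, -0.97, 0], "yaw": 0.35, "claw": 0},
    {"offset": [-1, -0.97, 0], "yaw": 0.4, "claw": 0},
    {"offset": [-1, -0.97, 0], "yaw": 0.433, "claw": 0},
    {"offset": [-1, -0.97, 0], "yaw": 0.433, "claw": 0},
    {"offset": [-1, -0.97, 0], "yaw": 0.433, "claw": 0},
  ],
)

```text
time: 3.48
ee_pos: [0.5018, -0.0476, 0.2704]
tcp_rot: [180.0, -0.0, 89.3]
wrist_force: [0.3, -1.2, -0.2]
opening: 0.0855
grasp_force: 0.0
```

```bash
python3 - <<'E'
from h import *
go(.5855,-.1676,.117,88.6)
o=get_obs();print(o["ee_pos"],o["tcp_rot"])
p,d=camera("wrist");cv2.imwrite("pics/w1.png",p[:,:,::-1]);np.savez("w1.npz",p=p,d=d)
E
```

```text
offset [-1.189  0.851  1.534] yaw 0.0039
[ 0.50180445 -0.04764265  0.27038311] [ 1.79995183e+02 -1.15509841e-02  8.93032527e+01]
```

View pics/w1.png

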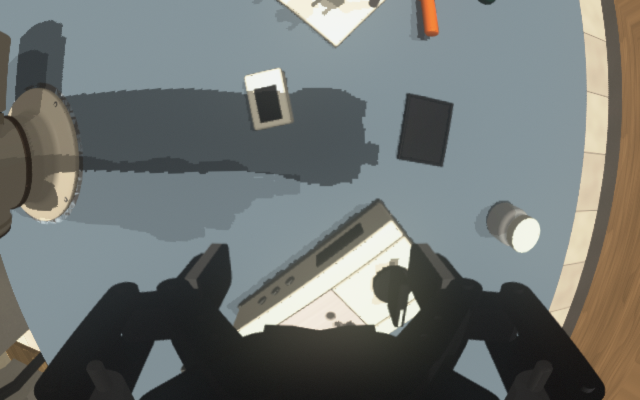

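>>> servo_tool(
  rows=[
    {"offset": [-0.5, 0.4, 0], "yaw": 0.004, "claw": 0},
    {"offset": [-0.9, 0.7, 0], "yaw": 0.004, "claw": 0},
    {"offset": [-0.9, 0.7, 0.3], "yaw": 0.004, "claw": 0},
    {"offset": [-0.9, 0.7, 0.3], "yaw": 0.004, "claw": 0},
    {"offset": [-0.9, 0.7, 0.3], "yaw": 0.004, "claw": 0},
  ],
)

```text
time: 4.15
ee_pos: [0.5702, -0.1397, 0.2414]
tcp_rot: [180.0, 0.0, 88.4]
wrist_force: [0.2, 0.0, -0.1]
opening: 0.0854
grasp_force: 0.0
```

```bash
cat >> h.py <<'E'
from scipy.spatial.transform import Rotation as Ro
def wcloud():
    o=get_obs();p,d=camera("wrist");i=camera_info("wrist")
    v,u=np.mgrid[:400,:640];x=(u-i["cx"])/i["fx"];y=(v-i["cy"])/i["fy"];r=np.hypot(x,y)+1e-9
    k=np.tan(np.minimum(r,1.5))/r
    P=np.stack([x*k*d,-y*k*d,-d],-1)
    H=i["hand_eye"];P=P@H[:3,:3].T+H[:3,3]
    P=P@Ro.from_euler("xyz",o["tcp_rot"],degrees=True).as_matrix().T+o["ee_pos"]
    return p,d,P
E
python3 - <<'E'
from h import *
p,d,P=wcloud();ok=d>0
m=ok&(P[...,2]>.125)&(P[...,2]<.138)&(abs(P[...,0]-.585)<.05)&(abs(P[...,1]+.168)<.05)
print(m.sum(),cv2.minAreaRect((P[m][:,:2]*1000).astype(np.float32)),P[m].mean(0))
m=ok&(P[...,2]>.072)&(P[...,2]<.086)&(abs(P[...,0]-.517)<.2)&(abs(P[...,1]+.222)<.2)
print(m.sum(),np.median(P[m][:,2]),cv2.minAreaRect((P[m][:,:2]*1000).astype(np.float32)))
m=ok&(P[...,2]>.034)&(P[...,2]<.046)&(abs(P[...,0]-.442)<.06)&(abs(P[...,1]-.041)<.06)
if m.sum()>9:print("logger",cv2.minAreaRect((P[m][:,:2]*1000).astype(np.float32)))
o=get_obs();print(o["ee_pos"],o["tcp_rot"])
go(.5855,-.1676,.117,88.6)
cv2.imwrite("pics/w2.png",p[:,:,::-1])
E
```

```text
942 ((584.5941772460938, -168.5078125), (55.732391357421875, 11.957435607910156), 88.3217544555664) [ 0.58433624 -0.16595976  0.13148468]
18176 0.07999056722530662 ((526.6651611328125, -214.9631805419922), (239.53323364257812, 130.54055786132812), 38.86187744140625)
logger ((443.7316589355469, 39.965179443359375), (44.326393127441406, 66.32869720458984), 9.64246940612793)
[ 0.57036033 -0.13968436  0.24191362] [1.79898375e+02 2.04617977e-02 8.84089885e+01]
offset [-0.275  0.159  1.249] yaw -0.0011
```

View pics/w2.png

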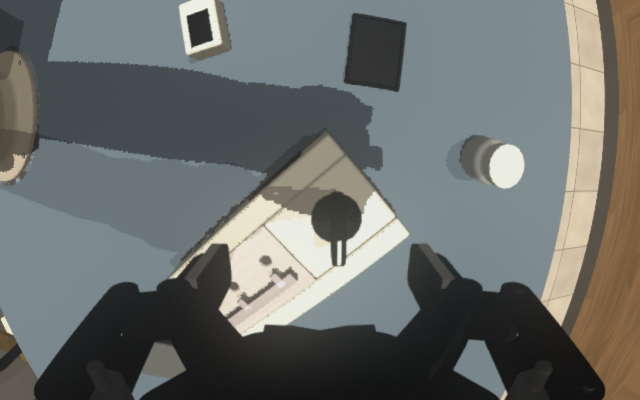

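>>> servo_tool(
  rows=[
    {"offset": [-0.28, 0.15, 0], "yaw": 0, "claw": 0},
    {"offset": [-0.28, 0.15, 0.3], "yaw": 0, "claw": 0},
    {"offset": [-0.28, 0.15, 0.6], "yaw": 0, "claw": 0},
    {"offset": [-0.28, 0.15, 0.8], "yaw": 0, "claw": 0},
    {"offset": [-0.28, 0.15, 0.9], "yaw": 0, "claw": 0},
    {"offset": [-0.28, 0.15, 0.9], "yaw": 0, "claw": 0},
  ],
)

```text
time: 4.95
ee_pos: [0.5845, -0.1683, 0.1509]
tcp_rot: [180.0, 0.0, 88.4]
wrist_force: [0.3, -0.6, 0.7]
opening: 0.0856
grasp_force: 0.0
```

>>> servo_tool(
  rows=[
    {"offset": [0, 0, 0.2], "yaw": 0, "claw": 0},
    {"offset": [0, 0, 0.32], "yaw": 0, "claw": 0},
    {"offset": [0, 0, 0.32], "yaw": 0, "claw": 0.4},
    {"offset": [0, 0, 0.32], "yaw": 0, "claw": 0.7},
    {"offset": [0, 0, 0.32], "yaw": 0, "claw": 1},
    {"offset": [0, 0, 0.32], "yaw": 0, "claw": 1},
    {"offset": [0, 0, 0.32], "yaw": 0, "claw": 1},
    {"offset": [0, 0, 0.32], "yaw": 0, "claw": 1},
    {"offset": [0, 0, 0.32], "yaw": 0, "claw": 1},
    {"offset": [0, 0, 0.32], "yaw": 0, "claw": 1},
  ],
  squeeze=50,
)

```text
time: 6.2
ee_pos: [0.5852, -0.1687, 0.1189]
tcp_rot: [179.9, 0.0, 88.4]
wrist_force: [4.9, -0.5, 3.1]
opening: 0.0116
grasp_force: 50.3
```

>>> servo_tool(
  rows=[
    {"offset": [0, 0, 0], "yaw": -0.05, "claw": 1},
    {"offset": [0, 0, 0], "yaw": -0.1, "claw": 1},
    {"offset": [0, 0, 0], "yaw": -0.15, "claw": 1},
    {"offset": [0, 0, 0], "yaw": -0.2, "claw": 1},
    {"offset": [0, 0, 0], "yaw": -0.25, "claw": 1},
    {"offset": [0, 0, 0], "yaw": -0.3, "claw": 1},
    {"offset": [0, 0, 0], "yaw": -0.35, "claw": 1},
    {"offset": [0, 0, 0], "yaw": -0.4, "claw": 1},
    {"offset": [0, 0, 0], "yaw": -0.45, "claw": 1},
    {"offset": [0, 0, 0], "yaw": -0.45, "claw": 1},
    {"offset": [0, 0, 0], "yaw": -0.45, "claw": 1},
    {"offset": [0, 0, 0], "yaw": -0.45, "claw": 1},
  ],
)

```text
time: 7.7
ee_pos: [0.5863, -0.1679, 0.1189]
tcp_rot: [179.9, 0.2, 169.4]
wrist_force: [11.5, 5.5, 1.8]
opening: 0.0114
grasp_force: 49.9
```

>>> servo_tool(
  rows=[
    {"offset": [0, 0, 0], "yaw": 0, "claw": 0.5},
    {"offset": [0, 0, 0], "yaw": 0, "claw": 0},
    {"offset": [0, 0, 0], "yaw": 0, "claw": 0},
    {"offset": [0, 0, 0], "yaw": 0, "claw": 0},
    {"offset": [0, 0, -0.3], "yaw": 0, "claw": 0},
    {"offset": [0, 0, -0.7], "yaw": 0, "claw": 0},
    {"offset": [0, 0, -1], "yaw": 0, "claw": 0},
    {"offset": [0, 0, -1], "yaw": 0, "claw": 0},
    {"offset": [0, 0, -1], "yaw": 0, "claw": 0},
  ],
)

```text
time: 8.82
ee_pos: [0.5843, -0.1686, 0.2174]
tcp_rot: [180.0, -0.1, 169.3]
wrist_force: [0.0, 0.5, -0.7]
opening: 0.0852
grasp_force: 0.0
```

>>> servo_tool(
  rows=[
    {"offset": [0, 0, -0.3], "yaw": 0, "claw": 0},
    {"offset": [0, 0, -0.5], "yaw": 0, "claw": 0},
    {"offset": [0, 0, -0.5], "yaw": 0, "claw": 0},
  ],
)

```text
time: 9.2
ee_pos: [0.5847, -0.1688, 0.2683]
tcp_rot: [-180.0, 0.0, 169.3]
wrist_force: [0.6, 0.1, -1.4]
opening: 0.0851
grasp_force: 0.0
```

```bash
python3 - <<'E'
from h import *
for nm in ["wrist","top"]:
    if nm=="wrist": p,d,P=wcloud()
    else: p,d=camera("top");P=cloud("top",d)
    ok=d>0
    m=ok&(P[...,2]>.125)&(P[...,2]<.138)&(abs(P[...,0]-.585)<.05)&(abs(P[...,1]+.168)<.05)
    if m.sum()>9:print(nm,m.sum(),cv2.minAreaRect((P[m][:,:2]*1000).astype(np.float32)))
    cv2.imwrite(f"pics/{nm}3.png",p[:,:,::-1])
o=get_obs();print(o["ee_pos"],o["tcp_rot"])
E
```

```text
wrist 828 ((584.46337890625, -168.7822265625), (11.162210464477539, 56.23939895629883), 79.6812973022461)
top 23 ((581.4073486328125, -165.05409240722656), (6.504596710205078, 42.903831481933594), 77.91576385498047)
[ 0.58435005 -0.16863926  0.26657803] [ 1.79990549e+02 -1.07082025e-01  1.69342574e+02]
```

```bash
python3 - <<'E'
from h import *
print(get_obs()["q"])
go(.5185,.1649,.27,219)
go(.5185,.1649,.27,39)
E
```

```text
[-1.60974416e+01  1.37403071e+01  2.14980382e+01  9.78652268e+01
 -7.43719956e-04 -5.44000626e+00]
offset [ 1.264  3.156 -0.034] yaw -0.2759
offset [ 1.264  3.156 -0.034] yaw 0.7241
```

View pics/wrist3.png

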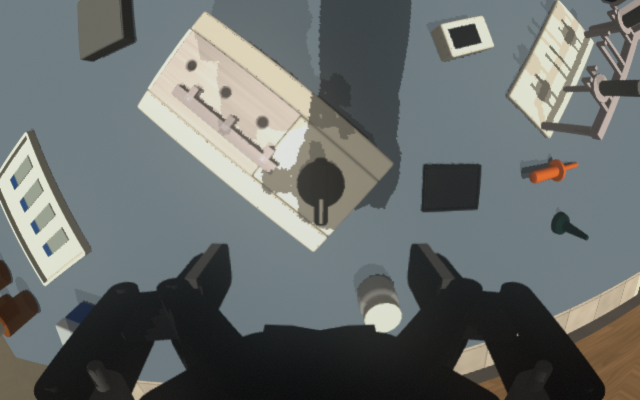

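The knob reads open and the tines now sit between the holes, which appear at (192,66), (226,92) and (263,122). I move on to probe A.

>>> servo_tool(
  rows=[
    {"offset": [0.16, 0.4, 0], "yaw": 0, "claw": 0},
    {"offset": [0.32, 0.8, 0], "yaw": 0, "claw": 0},
    {"offset": [0.32, 0.8, 0], "yaw": 0, "claw": 0},
  ],
)

```text
time: 9.68
ee_pos: [0.5671, -0.0819, 0.267]
tcp_rot: [180.0, -0.1, 169.5]
wrist_force: [-0.6, -0.6, -0.6]
opening: 0.0857
grasp_force: 0.0
```

>>> servo_tool(
  rows=[
    {"offset": [0.16, 0.4, 0], "yaw": 0, "claw": 0},
    {"offset": [0.32, 0.8, 0], "yaw": 0, "claw": 0},
    {"offset": [0.32, 0.8, 0], "yaw": 0, "claw": 0},
  ],
)

```text
time: 10.05
ee_pos: [0.5507, 0.0019, 0.2672]
tcp_rot: [-180.0, -0.1, 169.5]
wrist_force: [-1.0, 0.2, -0.6]
opening: 0.0854
grasp_force: 0.0
```

>>> servo_tool(
  rows=[
    {"offset": [0.16, 0.4, 0], "yaw": 0, "claw": 0},
    {"offset": [0.32, 0.8, 0], "yaw": 0, "claw": 0},
    {"offset": [0.32, 0.8, 0], "yaw": 0, "claw": 0},
  ],
)

```text
time: 10.42
ee_pos: [0.5344, 0.0859, 0.2673]
tcp_rot: [-180.0, -0.1, 169.5]
wrist_force: [-0.1, -1.0, 0.6]
opening: 0.0856
grasp_force: 0.0
```

>>> servo_tool(
  rows=[
    {"offset": [0.15, 0.35, 0], "yaw": -0.05, "claw": 0},
    {"offset": [0.3, 0.75, 0], "yaw": -0.1, "claw": 0},
    {"offset": [0.3, 0.75, 0], "yaw": -0.15, "claw": 0},
    {"offset": [0.3, 0.75, 0], "yaw": -0.2, "claw": 0},
    {"offset": [0.3, 0.75, 0], "yaw": -0.25, "claw": 0},
    {"offset": [0.3, 0.75, 0], "yaw": -0.276, "claw": 0},
    {"offset": [0.3, 0.75, 0], "yaw": -0.276, "claw": 0},
  ],
)

```text
time: 11.3
ee_pos: [0.5195, 0.1628, 0.2675]
tcp_rot: [-180.0, -0.1, -141.1]
wrist_force: [-0.2, 0.1, 0.0]
opening: 0.0855
grasp_force: 0.0
```

```bash
python3 - <<'E'
from h import *
p,d,P=wcloud();ok=d>0
for x,y in [(.5185,.1649),(.4314,.2467)]:
    m=ok&(P[...,2]>.190)&(P[...,2]<.202)&(abs(P[...,0]-x)<.025)&(abs(P[...,1]-y)<.025)
    if m.sum()>9:print(m.sum(),cv2.minEnclosingCircle((P[m][:,:2]*1000).astype(np.float32)),P[m].mean(0),P[m].max(0))
cv2.imwrite("pics/w4.png",p[:,:,::-1])
go(.5185,.1649,.174,219)
print(get_obs()["ee_pos"])
E
```

```text
545 ((517.6130981445312, 165.2090606689453), 9.053505897521973) [0.51691761 0.16457057 0.19511954] [0.5263255  0.17364209 0.19763291]
422 ((430.2762756347656, 245.90090942382812), 9.09635066986084) [0.43102303 0.2449175  0.19480142] [0.43935335 0.25462121 0.19716583]
offset [-0.005  0.02   0.937] yaw -0.0008
[0.51937114 0.16308657 0.26765167]
```

View pics/w4.png

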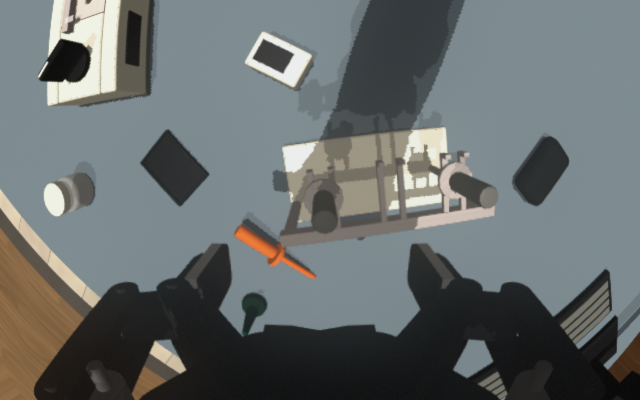

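>>> servo_tool(
  rows=[
    {"offset": [0, 0.024, 0.3], "yaw": 0, "claw": 0},
    {"offset": [0, 0.024, 0.6], "yaw": 0, "claw": 0},
    {"offset": [0, 0.024, 0.8], "yaw": 0, "claw": 0},
    {"offset": [0, 0.024, 0.93], "yaw": 0, "claw": 0},
    {"offset": [0, 0.024, 0.93], "yaw": 0, "claw": 0},
    {"offset": [0, 0.024, 0.93], "yaw": 0, "claw": 0.4},
    {"offset": [0, 0.024, 0.93], "yaw": 0, "claw": 0.7},
    {"offset": [0, 0.024, 0.93], "yaw": 0, "claw": 1},
    {"offset": [0, 0.024, 0.93], "yaw": 0, "claw": 1},
    {"offset": [0, 0.024, 0.93], "yaw": 0, "claw": 1},
    {"offset": [0, 0.024, 0.93], "yaw": 0, "claw": 1},
    {"offset": [0, 0.024, 0.93], "yaw": 0, "claw": 1},
  ],
  squeeze=40,
)

```text
time: 12.85
ee_pos: [0.5176, 0.1661, 0.1756]
tcp_rot: [-180.0, 0.0, -141.0]
wrist_force: [0.4, -0.0, 4.7]
opening: 0.0168
grasp_force: 38.9
```

```bash
python3 - <<'E'
from h import *
o=get_obs();print(o["ee_pos"],o["tcp_rot"],o["opening"],o["wrist_force"])
E
```

```text
[0.51756586 0.16611797 0.17563017] [-1.79986384e+02  3.49673883e-02 -1.40976304e+02] 0.016766399265484483 [ 3.83825013e-01 -4.70882782e-04  4.66333564e+00]
```

>>> servo_tool(
  rows=[
    {"offset": [0, 0, -0.1], "yaw": 0, "claw": 1},
    {"offset": [0, 0, -0.25], "yaw": 0, "claw": 1},
    {"offset": [0, 0, -0.45], "yaw": 0, "claw": 1},
    {"offset": [0, 0, -0.65], "yaw": 0, "claw": 1},
    {"offset": [0, 0, -0.85], "yaw": 0, "claw": 1},
    {"offset": [0, 0, -1], "yaw": 0, "claw": 1},
    {"offset": [0, 0, -1], "yaw": 0, "claw": 1},
  ],
)

```text
time: 13.72
ee_pos: [0.5178, 0.1662, 0.2766]
tcp_rot: [-180.0, 0.1, -141.0]
wrist_force: [-1.1, 0.9, -1.0]
opening: 0.0169
grasp_force: 39.0
```

>>> servo_tool(
  rows=[
    {"offset": [0.1, -0.1, 0], "yaw": 0, "claw": 1},
    {"offset": [0.3, -0.25, 0], "yaw": 0, "claw": 1},
    {"offset": [0.55, -0.47, 0], "yaw": 0, "claw": 1},
    {"offset": [0.85, -0.73, 0], "yaw": 0, "claw": 1},
  ],
)

```text
time: 14.22
ee_pos: [0.4966, 0.0544, 0.2743]
tcp_rot: [180.0, -0.1, -140.9]
wrist_force: [-0.6, -0.4, -0.9]
opening: 0.0169
grasp_force: 39.0
```

>>> servo_tool(
  rows=[
    {"offset": [0.3, -0.25, 0], "yaw": 0, "claw": 1},
    {"offset": [0.55, -0.47, 0], "yaw": 0, "claw": 1},
    {"offset": [0.85, -0.73, 0], "yaw": 0, "claw": 1},
  ],
)

```text
time: 14.6
ee_pos: [0.4763, -0.056, 0.2744]
tcp_rot: [180.0, -0.1, -141.0]
wrist_force: [0.3, -0.1, -0.9]
opening: 0.0167
grasp_force: 39.0
```

>>> servo_tool(
  rows=[
    {"offset": [0.3, -0.25, 0], "yaw": 0, "claw": 1},
    {"offset": [0.55, -0.47, 0], "yaw": 0, "claw": 1},
    {"offset": [0.85, -0.73, 0], "yaw": 0, "claw": 1},
  ],
)

```text
time: 14.98
ee_pos: [0.4561, -0.1661, 0.2745]
tcp_rot: [179.9, -0.0, -141.0]
wrist_force: [0.5, -0.0, -0.7]
opening: 0.0172
grasp_force: 39.0
```

>>> servo_tool(
  rows=[
    {"offset": [0.3, -0.25, 0], "yaw": 0, "claw": 1},
    {"offset": [0.55, -0.47, 0], "yaw": 0, "claw": 1},
    {"offset": [0.75, -0.65, 0], "yaw": 0, "claw": 1},
    {"offset": [0.86, -0.73, 0], "yaw": 0, "claw": 1},
    {"offset": [0.86, -0.73, 0], "yaw": 0, "claw": 1},
    {"offset": [0.86, -0.73, 0], "yaw": 0, "claw": 1},
    {"offset": [0.86, -0.73, 0], "yaw": 0, "claw": 1},
  ],
)

```text
time: 15.85
ee_pos: [0.4366, -0.2747, 0.2754]
tcp_rot: [-180.0, 0.0, -140.9]
wrist_force: [0.6, 0.1, -0.6]
opening: 0.0172
grasp_force: 39.0
```

```bash
cat >> h.py <<'E'
def wray(u,v,z,pos,rot):
    """wrist pixel -> world point on plane z, for a given tool pose"""
    i=camera_info("wrist");x=(u-i["cx"])/i["fx"];y=(v-i["cy"])/i["fy"];r=np.hypot(x,y)
    c=np.array([x/r*np.sin(r),-y/r*np.sin(r),-np.cos(r)])
    R=Ro.from_euler("xyz",rot,degrees=True).as_matrix();H=i["hand_eye"]
    o=R@H[:3,3]+pos;c=R@H[:3,:3]@c
    return o+c*(z-o[2])/c[2]
E
python3 - <<'E'
from h import *
for c in [(192,66),(226,92),(263,122)]:print("w3 hole",wray(*c,.08,[.58435,-.16864,.26658],[180,-.107,169.343]).round(4))
o=get_obs();print(o["ee_pos"],o["tcp_rot"],o["opening"],o["wrist_force"])
p,d,P=wcloud();cv2.imwrite("pics/w5.png",p[:,:,::-1])
E
```

```text
w3 hole [ 0.435  -0.2745  0.08  ]
w3 hole [ 0.4723 -0.2432  0.08  ]
w3 hole [ 0.511  -0.2119  0.08  ]
[ 0.43657408 -0.27471119  0.2754118 ] [-1.79993090e+02  8.49500613e-03 -1.40911497e+02] 0.01721038127773967 [ 0.61496268  0.068868   -0.58565477]
```

View pics/w5.png

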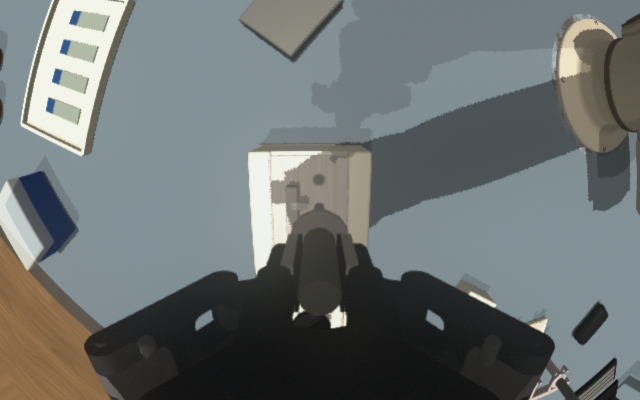

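```bash
python3 - <<'E'
from h import *
o=get_obs();p,d,P=wcloud();ok=d>0
m=ok&(P[...,2]>.225)&(P[...,2]<.246)&(np.hypot(P[...,0]-o["ee_pos"][0],P[...,1]-o["ee_pos"][1])<.03)
v,u=np.nonzero(m);print(m.sum(),u.min(),u.max(),v.min(),v.max(),np.median(P[m][:,2]))
Q=P[m];c,r=cv2.minEnclosingCircle((Q[:,:2]*1000).astype(np.float32));print("collar",c,r)
print("hole2 w5",wray(319,180,.08,o["ee_pos"],o["tcp_rot"]))
a=np.radians(o["tcp_rot"][2]);print("TCP",o["ee_pos"])
c=cv2.resize(p[130:280,240:400],None,fx=4,fy=4,interpolation=cv2.INTER_CUBIC);cv2.imwrite("pics/w5c.png",c[:,:,::-1])
E
```

```text
1137 291 348 209 244 0.23557068469196338
collar (432.962158203125, -277.7615966796875) 15.921305656433105
hole2 w5 [ 0.43477565 -0.27692814  0.08      ]
TCP [ 0.43658373 -0.27478811  0.27540469]
```

View pics/w5c.png

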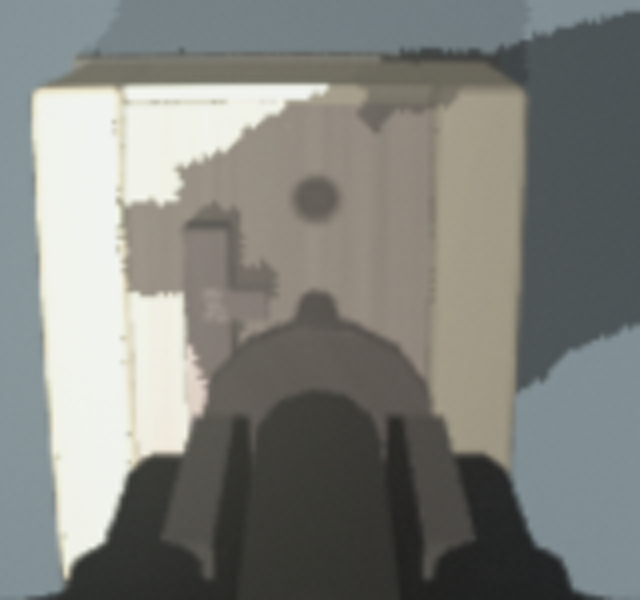

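```bash
python3 - <<'E'
from h import *
o=get_obs();a=np.radians(o["tcp_rot"][2])
X=np.array([np.cos(a),np.sin(a)]);Y=np.array([np.sin(a),-np.cos(a)])
t=wray(318.9,202.6,.1664,o["ee_pos"],o["tcp_rot"]);h=wray(318.6,179.1,.08,o["ee_pos"],o["tcp_rot"])
for n,q in (("tip",t),("hole",h),):
    e=q[:2]-o["ee_pos"][:2];print(n,q,"tool x,y mm",e@X*1000,e@Y*1000)
E
```

```text
tip [ 0.43500623 -0.27681277  0.1664    ] tool x,y mm 2.445912947685603 -0.5086585149532413
hole [ 0.43431137 -0.27794664  0.08      ] tool x,y mm 3.700135424959357 -0.9507195297791845
```

>>> servo_tool(
  rows=[
    {"offset": [0.031, -0.001, 0], "yaw": 0, "claw": 1},
    {"offset": [0.031, -0.001, 0.25], "yaw": 0, "claw": 1},
    {"offset": [0.031, -0.001, 0.5], "yaw": 0, "claw": 1},
    {"offset": [0.031, -0.001, 0.7], "yaw": 0, "claw": 1},
    {"offset": [0.031, -0.001, 0.8], "yaw": 0, "claw": 1},
    {"offset": [0.031, -0.001, 0.8], "yaw": 0, "claw": 1},
  ],
)

```text
time: 16.7
ee_pos: [0.4338, -0.2774, 0.1951]
tcp_rot: [180.0, -0.0, -141.0]
wrist_force: [0.4, -0.3, -0.2]
opening: 0.017
grasp_force: 39.1
```

>>> servo_tool(
  rows=[
    {"offset": [0, 0, 0.06], "yaw": 0, "claw": 1},
    {"offset": [0, 0, 0.1], "yaw": 0, "claw": 1},
    {"offset": [0, 0, 0.14], "yaw": 0, "claw": 1},
    {"offset": [0, 0, 0.18], "yaw": 0, "claw": 1},
    {"offset": [0, 0, 0.18], "yaw": 0, "claw": 1},
  ],
)

```text
time: 17.32
ee_pos: [0.4339, -0.2774, 0.1769]
tcp_rot: [180.0, -0.0, -141.0]
wrist_force: [-0.3, 0.2, -0.2]
opening: 0.0169
grasp_force: 39.1
```

>>> servo_tool(
  rows=[
    {"offset": [0, 0, 0.1], "yaw": 0, "claw": 1},
    {"offset": [0, 0, 0.2], "yaw": 0, "claw": 1},
    {"offset": [0, 0, 0.3], "yaw": 0, "claw": 1},
    {"offset": [0, 0, 0.4], "yaw": 0, "claw": 1},
    {"offset": [0, 0, 0.48], "yaw": 0, "claw": 1},
    {"offset": [0, 0, 0.5], "yaw": 0, "claw": 1},
    {"offset": [0, 0, 0.52], "yaw": 0, "claw": 1},
    {"offset": [0, 0, 0.52], "yaw": 0, "claw": 1},
  ],
)

```text
time: 18.32
ee_pos: [0.4342, -0.2776, 0.1256]
tcp_rot: [-180.0, 0.0, -141.0]
wrist_force: [0.5, 0.0, -0.6]
opening: 0.0169
grasp_force: 39.0
```

>>> servo_tool(
  rows=[
    {"offset": [0, 0, 0.01], "yaw": 0, "claw": 1},
    {"offset": [0, 0, 0.015], "yaw": 0, "claw": 1},
    {"offset": [0, 0, 0.015], "yaw": 0, "claw": 1},
  ],
)

```text
time: 18.7
ee_pos: [0.4343, -0.2777, 0.1256]
tcp_rot: [-179.9, 0.0, -141.0]
wrist_force: [-3.9, 2.0, 11.6]
opening: 0.0172
grasp_force: 40.3
```

>>> servo_tool(
  rows=[
    {"offset": [0, 0, 0], "yaw": 0, "claw": 0.6},
    {"offset": [0, 0, 0], "yaw": 0, "claw": 0.3},
    {"offset": [0, 0, 0], "yaw": 0, "claw": 0},
    {"offset": [0, 0, 0], "yaw": 0, "claw": 0},
    {"offset": [0, 0, 0], "yaw": 0, "claw": 0},
    {"offset": [0, 0, -0.3], "yaw": 0, "claw": 0},
    {"offset": [0, 0, -0.6], "yaw": 0, "claw": 0},
    {"offset": [0, 0, -1], "yaw": 0, "claw": 0},
    {"offset": [0, 0, -1], "yaw": 0, "claw": 0},
  ],
)

```text
time: 19.82
ee_pos: [0.435, -0.2781, 0.2269]
tcp_rot: [-179.7, 0.1, -141.0]
wrist_force: [-0.2, -0.1, 0.1]
opening: 0.0852
grasp_force: 0.0
```

>>> servo_tool(
  rows=[
    {"offset": [0, 0, -0.4], "yaw": 0, "claw": 0},
    {"offset": [-0.3, 0.4, -0.5], "yaw": 0, "claw": 0},
    {"offset": [-0.65, 0.82, -0.5], "yaw": 0, "claw": 0},
    {"offset": [-0.65, 0.82, -0.5], "yaw": 0, "claw": 0},
  ],
)

```text
time: 20.32
ee_pos: [0.4329, -0.1704, 0.2736]
tcp_rot: [180.0, 0.0, -140.8]
wrist_force: [-0.1, -0.6, -0.4]
opening: 0.0856
grasp_force: 0.0
```

>>> servo_tool(
  rows=[
    {"offset": [-0.3, 0.4, 0], "yaw": 0, "claw": 0},
    {"offset": [-0.65, 0.82, 0], "yaw": 0, "claw": 0},
    {"offset": [-0.65, 0.82, 0], "yaw": 0, "claw": 0},
  ],
)

```text
time: 20.7
ee_pos: [0.4317, -0.0662, 0.2732]
tcp_rot: [180.0, -0.0, -140.8]
wrist_force: [0.2, -1.0, 0.1]
opening: 0.0855
grasp_force: 0.0
```

>>> servo_tool(
  rows=[
    {"offset": [-0.3, 0.4, 0], "yaw": 0, "claw": 0},
    {"offset": [-0.65, 0.82, 0], "yaw": 0, "claw": 0},
    {"offset": [-0.65, 0.82, 0], "yaw": 0, "claw": 0},
  ],
)

```text
time: 21.08
ee_pos: [0.4308, 0.038, 0.2731]
tcp_rot: [180.0, -0.0, -140.8]
wrist_force: [0.8, -0.2, 0.4]
opening: 0.0855
grasp_force: 0.0
```

>>> servo_tool(
  rows=[
    {"offset": [-0.3, 0.4, 0], "yaw": 0, "claw": 0},
    {"offset": [-0.65, 0.82, 0], "yaw": 0, "claw": 0},
    {"offset": [-0.65, 0.82, 0], "yaw": 0, "claw": 0},
  ],
)

```text
time: 21.45
ee_pos: [0.4299, 0.1422, 0.2728]
tcp_rot: [180.0, -0.1, -140.8]
wrist_force: [-0.7, -0.9, 0.3]
opening: 0.0855
grasp_force: 0.0
```

>>> servo_tool(
  rows=[
    {"offset": [-0.3, 0.4, 0], "yaw": 0, "claw": 0},
    {"offset": [-0.66, 0.82, 0], "yaw": 0, "claw": 0},
    {"offset": [-0.66, 0.82, 0], "yaw": 0, "claw": 0},
    {"offset": [-0.66, 0.82, 0], "yaw": 0, "claw": 0},
    {"offset": [-0.66, 0.82, 0], "yaw": 0, "claw": 0},
  ],
)

```text
time: 22.08
ee_pos: [0.4296, 0.2446, 0.2739]
tcp_rot: [-180.0, -0.0, -141.1]
wrist_force: [-0.2, -0.4, 1.4]
opening: 0.0853
grasp_force: 0.0
```

```bash
python3 - <<'E'
from h import *
p,d,P=wcloud();ok=d>0
for x,y in [(.4314,.2467)]:
    m=ok&(P[...,2]>.190)&(P[...,2]<.202)&(abs(P[...,0]-x)<.025)&(abs(P[...,1]-y)<.025)
    if m.sum()>9:print(m.sum(),cv2.minEnclosingCircle((P[m][:,:2]*1000).astype(np.float32)))
p,d=camera("top");P=cloud("top",d);ok=d>0
m=ok&(P[...,2]>.135)&(P[...,2]<.152)&(abs(P[...,0]-.433)<.03)&(abs(P[...,1]+.277)<.03)
print("A top",cv2.minEnclosingCircle((P[m][:,:2]*1000).astype(np.float32)),P[m].mean(0))
m=ok&(P[...,2]>.034)&(P[...,2]<.046)&(abs(P[...,0]-.442)<.1)&(abs(P[...,1]-.041)<.1)
print("logger",cv2.minAreaRect((P[m][:,:2]*1000).astype(np.float32)))
go(.4308,.2463,.174,219)
print(get_obs()["ee_pos"])
E
```

```text
505 ((429.9996337890625, 246.64987182617188), 8.93725299835205)
A top ((433.29254150390625, -277.385986328125), 8.891454696655273) [ 0.43335932 -0.27651307  0.1443898 ]
logger ((441.8518981933594, 40.810203552246094), (43.52951431274414, 65.6328125), 10.252394676208496)
offset [-0.018  0.002  1.   ] yaw -0.0004
[0.42950881 0.24501455 0.27402195]
```

>>> servo_tool(
  rows=[
    {"offset": [-0.017, 0.005, 0.3], "yaw": 0, "claw": 0},
    {"offset": [-0.017, 0.005, 0.6], "yaw": 0, "claw": 0},
    {"offset": [-0.017, 0.005, 0.85], "yaw": 0, "claw": 0},
    {"offset": [-0.017, 0.005, 0.98], "yaw": 0, "claw": 0},
    {"offset": [-0.017, 0.005, 0.98], "yaw": 0, "claw": 0},
    {"offset": [-0.017, 0.005, 0.98], "yaw": 0, "claw": 0.4},
    {"offset": [-0.017, 0.005, 0.98], "yaw": 0, "claw": 0.7},
    {"offset": [-0.017, 0.005, 0.98], "yaw": 0, "claw": 1},
    {"offset": [-0.017, 0.005, 0.98], "yaw": 0, "claw": 1},
    {"offset": [-0.017, 0.005, 0.98], "yaw": 0, "claw": 1},
    {"offset": [-0.017, 0.005, 0.98], "yaw": 0, "claw": 1},
    {"offset": [-0.017, 0.005, 0.98], "yaw": 0, "claw": 1},
  ],
  squeeze=40,
)

```text
time: 23.68
ee_pos: [0.4303, 0.2478, 0.1761]
tcp_rot: [-180.0, 0.0, -141.0]
wrist_force: [-0.4, -0.6, 4.4]
opening: 0.0171
grasp_force: 38.9
```

```bash
python3 - <<'E'
from h import *
o=get_obs();print(o["ee_pos"],o["tcp_rot"],o["opening"],o["wrist_force"])
go(*(o["ee_pos"]+[.0425,-.4925,.1]),219)
E
```

```text
[0.43028736 0.24778918 0.17612006] [-1.79988607e+02  3.68370917e-02 -1.40975871e+02] 0.017057267308565393 [-0.42451364 -0.62467393  4.36108079]
offset [ 2.771 -4.094 -1.   ] yaw 0.0001
```

>>> servo_tool(
  rows=[
    {"offset": [0, 0, -0.1], "yaw": 0, "claw": 1},
    {"offset": [0, 0, -0.25], "yaw": 0, "claw": 1},
    {"offset": [0, 0, -0.45], "yaw": 0, "claw": 1},
    {"offset": [0, 0, -0.65], "yaw": 0, "claw": 1},
    {"offset": [0, 0, -0.85], "yaw": 0, "claw": 1},
    {"offset": [0, 0, -1], "yaw": 0, "claw": 1},
    {"offset": [0, 0, -1], "yaw": 0, "claw": 1},
  ],
)

```text
time: 24.55
ee_pos: [0.4305, 0.248, 0.277]
tcp_rot: [-180.0, 0.1, -141.0]
wrist_force: [-0.8, -0.6, -0.3]
opening: 0.017
grasp_force: 39.0
```

>>> servo_tool(
  rows=[
    {"offset": [0.1, -0.15, 0], "yaw": 0, "claw": 1},
    {"offset": [0.25, -0.37, 0], "yaw": 0, "claw": 1},
    {"offset": [0.4, -0.6, 0], "yaw": 0, "claw": 1},
    {"offset": [0.55, -0.82, 0], "yaw": 0, "claw": 1},
  ],
)

```text
time: 25.05
ee_pos: [0.4387, 0.1477, 0.2749]
tcp_rot: [180.0, -0.1, -141.0]
wrist_force: [-0.6, -0.5, -1.3]
opening: 0.0175
grasp_force: 39.0
```

>>> servo_tool(
  rows=[
    {"offset": [0.2, -0.3, 0], "yaw": 0, "claw": 1},
    {"offset": [0.4, -0.6, 0], "yaw": 0, "claw": 1},
    {"offset": [0.55, -0.82, 0], "yaw": 0, "claw": 1},
  ],
)

```text
time: 25.42
ee_pos: [0.4474, 0.0489, 0.2751]
tcp_rot: [180.0, -0.1, -141.0]
wrist_force: [-0.5, 0.1, -1.1]
opening: 0.0167
grasp_force: 39.0
```

>>> servo_tool(
  rows=[
    {"offset": [0.2, -0.3, 0], "yaw": 0, "claw": 1},
    {"offset": [0.4, -0.6, 0], "yaw": 0, "claw": 1},
    {"offset": [0.55, -0.82, 0], "yaw": 0, "claw": 1},
  ],
)

```text
time: 25.8
ee_pos: [0.4561, -0.0493, 0.275]
tcp_rot: [180.0, -0.1, -141.0]
wrist_force: [0.1, -0.6, -1.0]
opening: 0.017
grasp_force: 39.1
```

>>> servo_tool(
  rows=[
    {"offset": [0.2, -0.3, 0], "yaw": 0, "claw": 1},
    {"offset": [0.4, -0.6, 0], "yaw": 0, "claw": 1},
    {"offset": [0.55, -0.82, 0], "yaw": 0, "claw": 1},
  ],
)

```text
time: 26.18
ee_pos: [0.4648, -0.1476, 0.2749]
tcp_rot: [179.9, -0.1, -141.0]
wrist_force: [0.3, 1.0, -0.9]
opening: 0.017
grasp_force: 39.1
```

>>> servo_tool(
  rows=[
    {"offset": [0.2, -0.3, 0], "yaw": 0, "claw": 1},
    {"offset": [0.4, -0.6, 0], "yaw": 0, "claw": 1},
    {"offset": [0.53, -0.8, 0], "yaw": 0, "claw": 1},
    {"offset": [0.53, -0.8, 0], "yaw": 0, "claw": 1},
    {"offset": [0.53, -0.8, 0], "yaw": 0, "claw": 1},
    {"offset": [0.53, -0.8, 0], "yaw": 0, "claw": 1},
  ],
)

```text
time: 26.92
ee_pos: [0.4747, -0.2405, 0.2758]
tcp_rot: [180.0, 0.0, -140.9]
wrist_force: [0.3, -0.5, -0.2]
opening: 0.0169
grasp_force: 39.1
```

```bash
python3 - <<'E'
from h import *
o=get_obs();print(o["ee_pos"],o["tcp_rot"],o["opening"],o["wrist_force"])
go(.4728,-.2454,.1275,219)
p,d,P=wcloud();c=cv2.resize(p[130:280,240:400],None,fx=4,fy=4,interpolation=cv2.INTER_CUBIC);cv2.imwrite("pics/w6c.png",c[:,:,::-1])
E
```

```text
[ 0.47472224 -0.24047589  0.27583502] [ 1.79994142e+02  4.55342977e-03 -1.40933107e+02] 0.016917640992270676 [ 0.28688568 -0.53762583 -0.24981229]
offset [ 0.046 -0.026  1.483] yaw 0.0004
```

View pics/w6c.png

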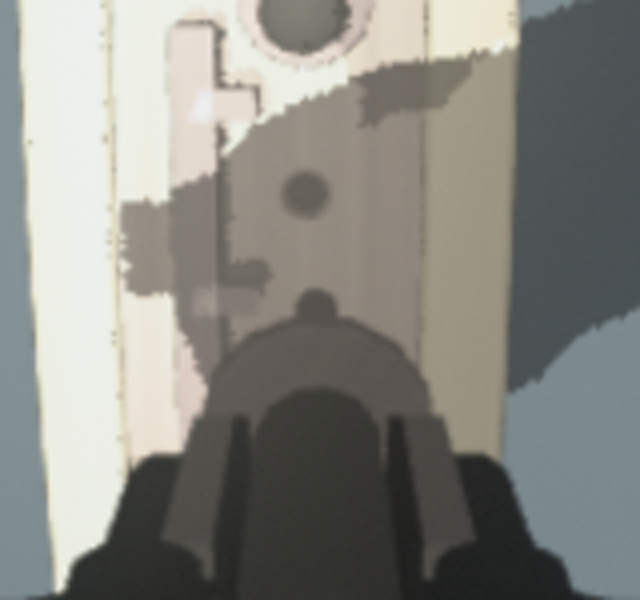

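Hole1 is at crop (305,193) and the probe tip at (317,291). The seated collar of probe A lies flat at (303,15). The image and the computed offset agree.

>>> servo_tool(
  rows=[
    {"offset": [0.045, -0.027, 0], "yaw": 0, "claw": 1},
    {"offset": [0.045, -0.027, 0.25], "yaw": 0, "claw": 1},
    {"offset": [0.045, -0.027, 0.5], "yaw": 0, "claw": 1},
    {"offset": [0.045, -0.027, 0.7], "yaw": 0, "claw": 1},
    {"offset": [0.045, -0.027, 0.8], "yaw": 0, "claw": 1},
    {"offset": [0.045, -0.027, 0.8], "yaw": 0, "claw": 1},
  ],
)

```text
time: 27.72
ee_pos: [0.473, -0.2459, 0.1956]
tcp_rot: [180.0, -0.0, -141.0]
wrist_force: [0.6, 0.3, -0.4]
opening: 0.0173
grasp_force: 39.1
```

>>> servo_tool(
  rows=[
    {"offset": [0, 0, 0.06], "yaw": 0, "claw": 1},
    {"offset": [0, 0, 0.1], "yaw": 0, "claw": 1},
    {"offset": [0, 0, 0.14], "yaw": 0, "claw": 1},
    {"offset": [0, 0, 0.18], "yaw": 0, "claw": 1},
    {"offset": [0, 0, 0.18], "yaw": 0, "claw": 1},
  ],
)

```text
time: 28.35
ee_pos: [0.473, -0.246, 0.1774]
tcp_rot: [180.0, -0.0, -141.0]
wrist_force: [-0.3, -0.4, -1.0]
opening: 0.017
grasp_force: 39.1
```

Seating is expected at TCP z 0.1261.

>>> servo_tool(
  rows=[
    {"offset": [0, 0, 0.1], "yaw": 0, "claw": 1},
    {"offset": [0, 0, 0.2], "yaw": 0, "claw": 1},
    {"offset": [0, 0, 0.3], "yaw": 0, "claw": 1},
    {"offset": [0, 0, 0.4], "yaw": 0, "claw": 1},
    {"offset": [0, 0, 0.48], "yaw": 0, "claw": 1},
    {"offset": [0, 0, 0.51], "yaw": 0, "claw": 1},
    {"offset": [0, 0, 0.525], "yaw": 0, "claw": 1},
    {"offset": [0, 0, 0.53], "yaw": 0, "claw": 1},
    {"offset": [0, 0, 0.53], "yaw": 0, "claw": 1},
  ],
)

```text
time: 29.48
ee_pos: [0.4731, -0.246, 0.1261]
tcp_rot: [-180.0, 0.0, -141.0]
wrist_force: [-4.9, 1.6, 8.4]
opening: 0.0166
grasp_force: 40.0
```

>>> servo_tool(
  rows=[
    {"offset": [0, 0, 0], "yaw": 0, "claw": 0.6},
    {"offset": [0, 0, 0], "yaw": 0, "claw": 0.3},
    {"offset": [0, 0, 0], "yaw": 0, "claw": 0},
    {"offset": [0, 0, 0], "yaw": 0, "claw": 0},
    {"offset": [0, 0, 0], "yaw": 0, "claw": 0},
    {"offset": [0, 0, -0.3], "yaw": 0, "claw": 0},
    {"offset": [0, 0, -0.6], "yaw": 0, "claw": 0},
    {"offset": [0, 0, -1], "yaw": 0, "claw": 0},
    {"offset": [0, 0, -1], "yaw": 0, "claw": 0},
  ],
)

```text
time: 30.6
ee_pos: [0.4741, -0.2466, 0.228]
tcp_rot: [-179.7, 0.1, -141.0]
wrist_force: [-0.9, 0.5, 0.2]
opening: 0.0851
grasp_force: 0.0
```

>>> servo_tool(
  rows=[
    {"offset": [0, 0, -0.3], "yaw": 0, "claw": 0},
    {"offset": [-0.3, 0, -0.3], "yaw": 0, "claw": 0},
    {"offset": [-0.7, 0, -0.3], "yaw": 0, "claw": 0},
    {"offset": [-0.7, 0, -0.3], "yaw": 0, "claw": 0},
  ],
)

```text
time: 31.1
ee_pos: [0.5287, -0.2006, 0.2532]
tcp_rot: [179.9, -0.0, -140.8]
wrist_force: [0.4, 0.2, -1.4]
opening: 0.0852
grasp_force: 0.0
```

>>> servo_tool(
  rows=[
    {"offset": [-0.3, -0.1, 0], "yaw": 0.05, "claw": 0},
    {"offset": [-0.6, -0.1, 0], "yaw": 0.1, "claw": 0},
    {"offset": [-0.66, -0.1, 0], "yaw": 0.15, "claw": 0},
    {"offset": [-0.66, -0.1, 0], "yaw": 0.2, "claw": 0},
    {"offset": [-0.66, -0.1, 0], "yaw": 0.25, "claw": 0},
    {"offset": [-0.66, -0.1, 0], "yaw": 0.276, "claw": 0},
    {"offset": [-0.66, -0.1, 0], "yaw": 0.276, "claw": 0},
    {"offset": [-0.66, -0.1, 0], "yaw": 0.276, "claw": 0},
  ],
)

```text
time: 32.1
ee_pos: [0.5848, -0.1684, 0.2545]
tcp_rot: [180.0, -0.0, 169.4]
wrist_force: [-1.1, -0.5, -0.1]
opening: 0.0855
grasp_force: 0.0
```

```bash
python3 - <<'E'
from h import *
go(.5853,-.1684,.120,169)
p,d,P=wcloud();ok=d>0;o=get_obs();print(o["ee_pos"],o["tcp_rot"])
m=ok&(P[...,2]>.125)&(P[...,2]<.138)&(abs(P[...,0]-.585)<.04)&(abs(P[...,1]+.168)<.04)
if m.sum()>9:print("knob",m.sum(),cv2.minAreaRect((P[m][:,:2]*1000).astype(np.float32)))
for x,y in [(.4343,-.2777),(.4731,-.246)]:
    m=ok&(np.hypot(P[...,0]-x,P[...,1]-y)<.022)&(P[...,2]>.083)
    if m.sum()>9:
        z=P[m][:,2];print("handle top",z.max(),cv2.minEnclosingCircle((P[m][z>.138][:,:2]*1000).astype(np.float32)),"collar",np.median(z[z<.1]))
cv2.imwrite("pics/w7.png",p[:,:,::-1])
E
```

```text
offset [-5.000e-03  1.000e-03  1.345e+00] yaw 0.0024
[ 0.58489112 -0.16838991  0.2545741 ] [-1.79998672e+02 -1.83961603e-02  1.69419325e+02]
knob 909 ((583.568115234375, -168.5258026123047), (10.978164672851562, 55.274993896484375), 79.79978942871094)
handle top 0.1478284295324082 ((434.7480773925781, -277.1376647949219), 9.259477615356445) collar 0.08620878787572686
handle top 0.1480649653264537 ((473.20703125, -246.2389678955078), 9.105607986450195) collar 0.08610238581600713
```

View pics/w7.png

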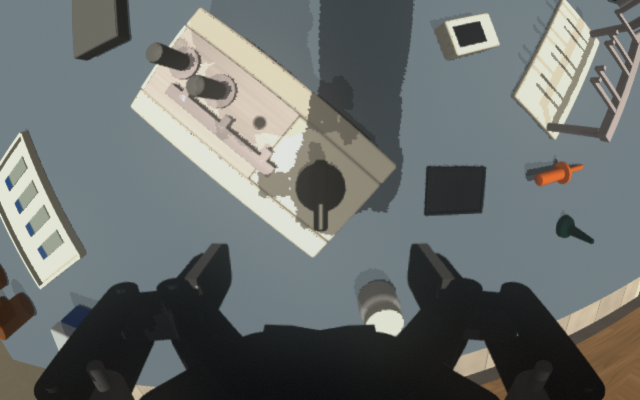

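Both collars lie flat at 86 mm and the rack is empty. Now I turn the knob back clockwise.

>>> servo_tool(
  rows=[
    {"offset": [0, 0, 0.3], "yaw": 0, "claw": 0},
    {"offset": [0, 0, 0.6], "yaw": 0, "claw": 0},
    {"offset": [0, 0, 0.9], "yaw": 0, "claw": 0},
    {"offset": [0, 0, 0.9], "yaw": 0, "claw": 0},
  ],
)

```text
time: 32.65
ee_pos: [0.5839, -0.1679, 0.1625]
tcp_rot: [180.0, -0.2, 169.4]
wrist_force: [-0.5, -0.3, -0.3]
opening: 0.0855
grasp_force: 0.0
```

>>> servo_tool(
  rows=[
    {"offset": [0, 0, 0.25], "yaw": 0, "claw": 0},
    {"offset": [0, 0, 0.45], "yaw": 0, "claw": 0},
    {"offset": [0, 0, 0.45], "yaw": 0, "claw": 0.4},
    {"offset": [0, 0, 0.45], "yaw": 0, "claw": 0.7},
    {"offset": [0, 0, 0.45], "yaw": 0, "claw": 1},
    {"offset": [0, 0, 0.45], "yaw": 0, "claw": 1},
    {"offset": [0, 0, 0.45], "yaw": 0, "claw": 1},
    {"offset": [0, 0, 0.45], "yaw": 0, "claw": 1},
    {"offset": [0, 0, 0.45], "yaw": 0, "claw": 1},
    {"offset": [0, 0, 0.45], "yaw": 0, "claw": 1},
  ],
  squeeze=50,
)

```text
time: 33.9
ee_pos: [0.5856, -0.1677, 0.1208]
tcp_rot: [180.0, 0.1, 169.4]
wrist_force: [1.2, 5.2, 5.4]
opening: 0.0112
grasp_force: 49.6
```

>>> servo_tool(
  rows=[
    {"offset": [0, 0, 0], "yaw": 0.05, "claw": 1},
    {"offset": [0, 0, 0], "yaw": 0.1, "claw": 1},
    {"offset": [0, 0, 0], "yaw": 0.15, "claw": 1},
    {"offset": [0, 0, 0], "yaw": 0.2, "claw": 1},
    {"offset": [0, 0, 0], "yaw": 0.25, "claw": 1},
    {"offset": [0, 0, 0], "yaw": 0.3, "claw": 1},
    {"offset": [0, 0, 0], "yaw": 0.35, "claw": 1},
    {"offset": [0, 0, 0], "yaw": 0.4, "claw": 1},
    {"offset": [0, 0, 0], "yaw": 0.45, "claw": 1},
    {"offset": [0, 0, 0], "yaw": 0.45, "claw": 1},
    {"offset": [0, 0, 0], "yaw": 0.45, "claw": 1},
    {"offset": [0, 0, 0], "yaw": 0.45, "claw": 1},
  ],
)

```text
time: 35.4
ee_pos: [0.5854, -0.1678, 0.1208]
tcp_rot: [179.9, -0.0, 88.4]
wrist_force: [-1.2, 3.3, 5.3]
opening: 0.0117
grasp_force: 49.7
```

>>> servo_tool(
  rows=[
    {"offset": [0, 0, 0], "yaw": 0, "claw": 0.5},
    {"offset": [0, 0, 0], "yaw": 0, "claw": 0},
    {"offset": [0, 0, 0], "yaw": 0, "claw": 0},
    {"offset": [0, 0, 0], "yaw": 0, "claw": 0},
    {"offset": [0, 0, -0.3], "yaw": 0, "claw": 0},
    {"offset": [0, 0, -0.7], "yaw": 0, "claw": 0},
    {"offset": [0, 0, -1], "yaw": 0, "claw": 0},
    {"offset": [0, 0, -1], "yaw": 0, "claw": 0},
    {"offset": [0, 0, -1], "yaw": 0, "claw": 0},
  ],
)

```text
time: 36.52
ee_pos: [0.585, -0.1682, 0.2189]
tcp_rot: [-179.9, -0.0, 88.3]
wrist_force: [0.7, 0.0, -0.7]
opening: 0.0856
grasp_force: 0.0
```

>>> servo_tool(
  rows=[
    {"offset": [0, 0, -0.2], "yaw": 0, "claw": 0},
    {"offset": [0.4, -0.2, -0.2], "yaw": 0, "claw": 0},
    {"offset": [0.8, -0.6, -0.2], "yaw": 0, "claw": 0},
    {"offset": [0.8, -0.6, -0.2], "yaw": 0, "claw": 0},
    {"offset": [0.8, -0.6, -0.2], "yaw": 0, "claw": 0},
  ],
)

```text
time: 37.15
ee_pos: [0.5275, -0.0866, 0.2391]
tcp_rot: [-180.0, 0.0, 88.4]
wrist_force: [0.1, -0.1, -0.5]
opening: 0.0855
grasp_force: 0.0
```

```bash
python3 - <<'E'
from h import *
for nm in ("wrist","top","scene"):
    if nm=="wrist": p,d,P=wcloud()
    else: p,d=camera(nm);P=cloud(nm,d)
    ok=d>0
    m=ok&(P[...,2]>.125)&(P[...,2]<.138)&(abs(P[...,0]-.585)<.04)&(abs(P[...,1]+.168)<.04)
    if m.sum()>9:print(nm,"knob",m.sum(),cv2.minAreaRect((P[m][:,:2]*1000).astype(np.float32)))
    m=ok&(P[...,2]>.034)&(P[...,2]<.046)&(abs(P[...,0]-.442)<.1)&(abs(P[...,1]-.041)<.1)
    if m.sum()>9:print("logger",m.sum(),cv2.minAreaRect((P[m][:,:2]*1000).astype(np.float32)))
    if nm=="wrist":
        g=p.max(2)<70
        m=ok&g&(abs(P[...,2]-.004)<.008)&(abs(P[...,0]-.64)<.08)&(abs(P[...,1]-.003)<.08)
        m=cv2.morphologyEx(m.astype(np.uint8),cv2.MORPH_OPEN,np.ones((3,3)))>0
        if m.sum()>9:print("cradle",m.sum(),cv2.minAreaRect((P[m][:,:2]*1000).astype(np.float32)))
    cv2.imwrite(f"pics/{nm}8.png",p[:,:,::-1])
o=get_obs();print(o["ee_pos"],o["tcp_rot"],o["q"])
E
```

```text
wrist knob 780 ((584.2284545898438, -167.72120666503906), (55.5178337097168, 12.981870651245117), 89.03687286376953)
logger 2402 ((442.9222412109375, 40.267452239990234), (45.077354431152344, 66.78290557861328), 9.57388973236084)
cradle 3667 ((637.6761474609375, 2.9416122436523438), (84.5069580078125, 63.342594146728516), 81.63113403320312)
logger 304 ((442.0513610839844, 40.61864471435547), (43.72876739501953, 65.37654113769531), 9.657164573669434)
scene knob 112 ((588.1415405273438, -166.79733276367188), (13.50003433227539, 54.68862533569336), 1.0099172592163086)
logger 276 ((446.86334228515625, 42.017704010009766), (45.519657135009766, 65.15155029296875), 9.101298332214355)
[ 0.52793606 -0.08717084  0.23915431] [-1.79958956e+02  5.71568279e-04  8.82980471e+01] [-9.37289962e+00  2.67798285e+00  6.07891545e+00  9.34415327e+01
 -6.04511610e-03  8.23290556e+01]
```

View pics/wrist8.png

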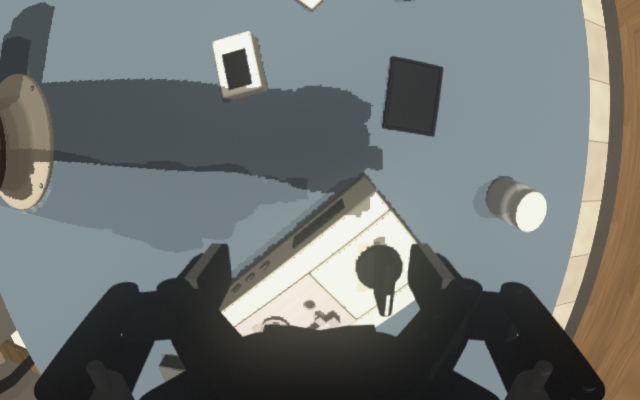

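```bash
python3 - <<'E'
from h import *
go(.4432,.0403,.135,99.6)
E
```

```text
offset [ 1.249 -0.885  1.042] yaw -0.0628
```

>>> servo_tool(
  rows=[
    {"offset": [0.3, -0.2, 0], "yaw": 0, "claw": 0},
    {"offset": [0.7, -0.5, 0], "yaw": 0, "claw": 0},
    {"offset": [0.7, -0.5, 0.2], "yaw": 0, "claw": 0},
    {"offset": [0.7, -0.5, 0.2], "yaw": 0, "claw": 0},
  ],
)

```text
time: 37.8
ee_pos: [0.4793, -0.0152, 0.2186]
tcp_rot: [-179.9, 0.0, 88.3]
wrist_force: [0.3, -0.4, -0.3]
opening: 0.0854
grasp_force: 0.0
```

>>> servo_tool(
  rows=[
    {"offset": [0.3, -0.2, 0], "yaw": -0.03, "claw": 0},
    {"offset": [0.55, -0.385, 0], "yaw": -0.063, "claw": 0},
    {"offset": [0.55, -0.385, 0.4], "yaw": -0.063, "claw": 0},
    {"offset": [0.55, -0.385, 0.8], "yaw": -0.063, "claw": 0},
    {"offset": [0.55, -0.385, 0.8], "yaw": -0.063, "claw": 0},
    {"offset": [0.55, -0.385, 0.8], "yaw": -0.063, "claw": 0},
  ],
)

```text
time: 38.55
ee_pos: [0.4434, 0.0407, 0.1415]
tcp_rot: [179.9, 0.0, 99.6]
wrist_force: [0.6, -0.0, 0.6]
opening: 0.0854
grasp_force: 0.0
```

```bash
python3 - <<'E'
from h import *
p,d,P=wcloud();ok=d>0
m=ok&(P[...,2]>.034)&(P[...,2]<.046)&(abs(P[...,0]-.442)<.06)&(abs(P[...,1]-.041)<.06)
if m.sum()>9:print("logger",m.sum(),cv2.minAreaRect((P[m][:,:2]*1000).astype(np.float32)),P[m].mean(0))
o=get_obs();print(o["ee_pos"],o["tcp_rot"])
go(.4432,.0403,.035,99.6)
E
```

```text
logger 4811 ((442.694091796875, 40.98605728149414), (44.65354919433594, 65.3585433959961), 10.024151802062988) [0.44251076 0.04295955 0.04006103]
[0.44368573 0.04076394 0.1418309 ] [1.79871602e+02 9.56280743e-03 9.96425225e+01]
offset [-0.004 -0.006  1.068] yaw 0.0002
```

>>> servo_tool(
  rows=[
    {"offset": [0, -0.01, 0.3], "yaw": 0, "claw": 0},
    {"offset": [0, -0.01, 0.6], "yaw": 0, "claw": 0},
    {"offset": [0, -0.01, 0.9], "yaw": 0, "claw": 0},
    {"offset": [0, -0.01, 0.9], "yaw": 0, "claw": 0},
  ],
)

```text
time: 39.1
ee_pos: [0.4413, 0.0407, 0.0496]
tcp_rot: [-179.9, -0.0, 99.7]
wrist_force: [-0.1, 0.7, 0.4]
opening: 0.0852
grasp_force: 0.0
```

>>> servo_tool(
  rows=[
    {"offset": [0, 0, 0.1], "yaw": 0, "claw": 0},
    {"offset": [0, 0, 0.165], "yaw": 0, "claw": 0},
    {"offset": [0, 0, 0.165], "yaw": 0, "claw": 0.2},
    {"offset": [0, 0, 0.165], "yaw": 0, "claw": 0.4},
    {"offset": [0, 0, 0.165], "yaw": 0, "claw": 0.6},
    {"offset": [0, 0, 0.165], "yaw": 0, "claw": 1},
    {"offset": [0, 0, 0.165], "yaw": 0, "claw": 1},
    {"offset": [0, 0, 0.165], "yaw": 0, "claw": 1},
    {"offset": [0, 0, 0.165], "yaw": 0, "claw": 1},
  ],
  squeeze=30,
)

```text
time: 40.22
ee_pos: [0.442, 0.0409, 0.0339]
tcp_rot: [179.9, 0.0, 99.7]
wrist_force: [0.3, 0.3, 5.3]
opening: 0.0432
grasp_force: 32.0
```

>>> servo_tool(
  rows=[
    {"offset": [0, 0, -0.1], "yaw": 0, "claw": 1},
    {"offset": [0, 0, -0.3], "yaw": 0, "claw": 1},
    {"offset": [0, 0, -0.5], "yaw": 0, "claw": 1},
    {"offset": [0, 0, -0.5], "yaw": 0, "claw": 1},
    {"offset": [0, 0, -0.5], "yaw": 0, "claw": 1},
  ],
)

```text
time: 40.85
ee_pos: [0.4412, 0.0408, 0.0826]
tcp_rot: [-179.9, -0.0, 99.7]
wrist_force: [0.5, -0.2, -2.1]
opening: 0.0436
grasp_force: 31.3
```

```bash
python3 - <<'E'
from h import *
p,d,P=wcloud();ok=d>0;o=get_obs();print(o["ee_pos"],o["tcp_rot"])
m=ok&(P[...,2]>.080)&(P[...,2]<.096)&(abs(P[...,0]-.442)<.045)&(abs(P[...,1]-.041)<.045)
if m.sum()>9:print("held",m.sum(),cv2.minAreaRect((P[m][:,:2]*1000).astype(np.float32)),P[m].mean(0))
g=p.max(2)<70
m=ok&g&(abs(P[...,2]-.004)<.008)&(abs(P[...,0]-.64)<.08)&(abs(P[...,1]-.003)<.08)
m=cv2.morphologyEx(m.astype(np.uint8),cv2.MORPH_OPEN,np.ones((3,3)))>0
if m.sum()>9:print("cradle",m.sum(),cv2.minAreaRect((P[m][:,:2]*1000).astype(np.float32)))
go(.6382,.0029,.085,81.6)
cv2.imwrite("pics/w9.png",p[:,:,::-1])
E
```

```text
[0.44106632 0.040788   0.08234865] [-1.79919453e+02 -4.88109245e-03  9.96866825e+01]
held 14442 ((439.7801208496094, 42.60615539550781), (71.2613525390625, 62.75551986694336), 9.89178466796875) [0.43901086 0.04755318 0.08858328]
cradle 3594 ((638.3908081054688, 7.948986053466797), (77.29234313964844, 65.59194946289062), 81.6119613647461)
offset [-0.705  1.879 -0.027] yaw 0.1005
```

>>> servo_tool(
  rows=[
    {"offset": [-0.1, 0.25, 0], "yaw": 0, "claw": 1},
    {"offset": [-0.22, 0.6, 0], "yaw": 0, "claw": 1},
    {"offset": [-0.35, 0.94, 0], "yaw": 0, "claw": 1},
  ],
)

```text
time: 41.28
ee_pos: [0.5407, 0.022, 0.0823]
tcp_rot: [-179.9, -0.0, 99.7]
wrist_force: [-0.4, -0.8, -1.6]
opening: 0.0435
grasp_force: 31.3
```

>>> servo_tool(
  rows=[
    {"offset": [-0.15, 0.4, 0], "yaw": 0.03, "claw": 1},
    {"offset": [-0.3, 0.75, 0], "yaw": 0.07, "claw": 1},
    {"offset": [-0.35, 0.94, 0], "yaw": 0.1, "claw": 1},
    {"offset": [-0.35, 0.94, 0], "yaw": 0.1, "claw": 1},
    {"offset": [-0.35, 0.94, 0], "yaw": 0.1, "claw": 1},
    {"offset": [-0.35, 0.94, 0], "yaw": 0.1, "claw": 1},
  ],
)

```text
time: 42.02
ee_pos: [0.6379, 0.0036, 0.0833]
tcp_rot: [-180.0, 0.0, 81.8]
wrist_force: [-0.7, -0.1, -1.4]
opening: 0.0436
grasp_force: 31.4
```

```bash
python3 - <<'E'
from h import *
p,d,P=wcloud();o=get_obs();print(o["ee_pos"],o["tcp_rot"],o["opening"])
go(.6382,.0029,.038,81.6)
cv2.imwrite("pics/w10.png",p[:,:,::-1])
E
```

```text
[0.6380644  0.00361689 0.08350069] [1.79998729e+02 2.33830701e-04 8.17449720e+01] 0.04335672760939688
offset [-0.007  0.002  0.455] yaw 0.0008
```

View pics/w10.png

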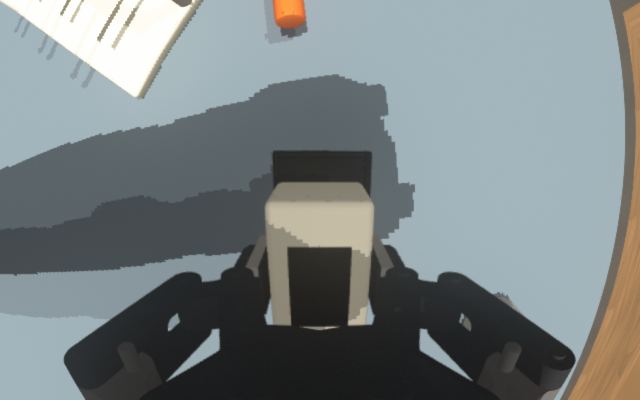

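The logger (columns 267–373) is centred over the cradle (273–371). I lower it now.

>>> servo_tool(
  rows=[
    {"offset": [-0.006, 0.002, 0.15], "yaw": 0, "claw": 1},
    {"offset": [-0.006, 0.002, 0.3], "yaw": 0, "claw": 1},
    {"offset": [-0.006, 0.002, 0.4], "yaw": 0, "claw": 1},
    {"offset": [-0.006, 0.002, 0.44], "yaw": 0, "claw": 1},
    {"offset": [-0.006, 0.002, 0.46], "yaw": 0, "claw": 1},
    {"offset": [-0.006, 0.002, 0.46], "yaw": 0, "claw": 1},
  ],
)

```text
time: 42.82
ee_pos: [0.6389, 0.0029, 0.038]
tcp_rot: [180.0, -0.0, 81.7]
wrist_force: [-3.4, 0.4, 2.6]
opening: 0.0437
grasp_force: 32.0
```

>>> servo_tool(
  rows=[
    {"offset": [0, 0, 0], "yaw": 0, "claw": 0.4},
    {"offset": [0, 0, 0], "yaw": 0, "claw": 0.2},
    {"offset": [0, 0, 0], "yaw": 0, "claw": 0},
    {"offset": [0, 0, 0], "yaw": 0, "claw": 0},
    {"offset": [0, 0, -0.2], "yaw": 0, "claw": 0},
    {"offset": [0, 0, -0.6], "yaw": 0, "claw": 0},
    {"offset": [0, 0, -1], "yaw": 0, "claw": 0},
    {"offset": [0, 0, -1], "yaw": 0, "claw": 0},
  ],
)

```text
time: 43.82
ee_pos: [0.6406, 0.0028, 0.1428]
tcp_rot: [179.6, -0.1, 81.7]
wrist_force: [0.7, -0.3, -0.3]
opening: 0.0852
grasp_force: 0.0
```

>>> servo_tool(
  rows=[
    {"offset": [0, -0.5, -0.6], "yaw": 0, "claw": 0},
    {"offset": [0, -1, -1], "yaw": 0, "claw": 0},
    {"offset": [0, -1, -1], "yaw": 0, "claw": 0},
    {"offset": [0, -1, -1], "yaw": 0, "claw": 0},
  ],
)

```text
time: 44.32
ee_pos: [0.5399, 0.0174, 0.2382]
tcp_rot: [179.9, -0.0, 81.7]
wrist_force: [0.3, -0.5, -0.1]
opening: 0.0852
grasp_force: 0.0
```

>>> servo_tool(
  rows=[
    {"offset": [0, -0.5, 0], "yaw": 0, "claw": 0},
    {"offset": [0, -1, 0], "yaw": 0, "claw": 0},
    {"offset": [0, -1, 0], "yaw": 0, "claw": 0},
    {"offset": [0, -1, 0], "yaw": 0, "claw": 0},
    {"offset": [0, -1, 0], "yaw": 0, "claw": 0},
    {"offset": [0, -1, 0], "yaw": 0, "claw": 0},
  ],
)

```text
time: 45.08
ee_pos: [0.4416, 0.0316, 0.2367]
tcp_rot: [-179.9, 0.0, 81.7]
wrist_force: [-0.5, 0.1, -0.1]
opening: 0.0851
grasp_force: 0.0
```

```bash
python3 - <<'E'
from h import *
pics=[]
for nm in ("top","scene"):
    p,d=camera(nm);P=cloud(nm,d);ok=d>0
    m=ok&(P[...,2]>.038)&(P[...,2]<.052)&(abs(P[...,0]-.64)<.08)&(abs(P[...,1]-.003)<.08)
    if m.sum()>9:print(nm,"logger",m.sum(),cv2.minAreaRect((P[m][:,:2]*1000).astype(np.float32)),np.percentile(P[m][:,2],[5,50,95]))
    m=ok&(P[...,2]>.125)&(P[...,2]<.138)&(abs(P[...,0]-.585)<.04)&(abs(P[...,1]+.168)<.04)
    if m.sum()>9:print(nm,"knob",m.sum(),cv2.minAreaRect((P[m][:,:2]*1000).astype(np.float32)))
    y,x=(150,300) if nm=="top" else (170,180)
    pics.append(cv2.resize(p[y:y+115,x:x+160],None,fx=2.5,fy=2.5,interpolation=cv2.INTER_CUBIC))
print(get_obs()["time"])
cv2.imwrite("pics/fin.png",np.hstack(pics)[:,:,::-1])
E
```

```text
top logger 304 ((642.6104736328125, 0.4087715148925781), (65.8527603149414, 44.07309341430664), 81.990234375) [0.03931312 0.04313501 0.0472887 ]
top knob 95 ((583.1915893554688, -167.78652954101562), (53.6173210144043, 12.58119010925293), 89.48876190185547)
scene logger 361 ((646.7200927734375, 1.9696807861328125), (65.3602294921875, 45.37974166870117), 81.99869537353516) [0.0399991  0.04375148 0.0468286 ]
scene knob 109 ((587.1751708984375, -166.92601013183594), (54.589839935302734, 13.78729248046875), 89.56407165527344)
45.175
```

View pics/fin.png

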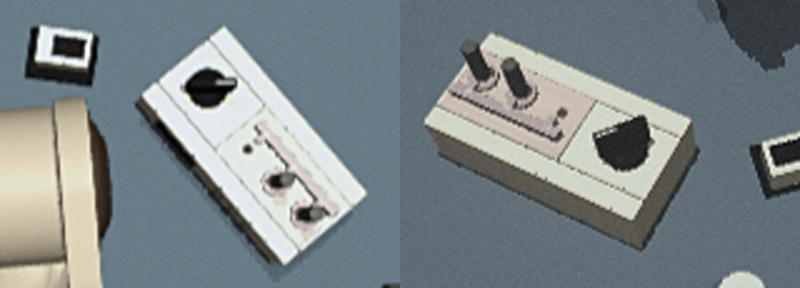

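```bash
python3 - <<'E'
from h import *
for nm in ("top","scene"):
    d=np.median([camera(nm)[1] for _ in range(8)],0);P=cloud(nm,d)
    m=(P[...,2]>.030)&(P[...,2]<.06)&(abs(P[...,0]-.644)<.05)&(abs(P[...,1]-.001)<.05)
    m=cv2.erode(m.astype(np.uint8),np.ones((5,5)))>0
    Q=P[m];A=np.c_[Q[:,:2]-Q[:,:2].mean(0),np.ones(len(Q))]
    c,res,_,_=np.linalg.lstsq(A,Q[:,2],rcond=None);print(nm,len(Q),"slopes deg",np.degrees(c[:2]),"z",c[2],"rms",np.std(Q[:,2]-A@c))
E
```

```text
top 174 slopes deg [ 0.47345687 -0.66998552] z 0.04382631271400239 rms 0.001064293225784542
scene 221 slopes deg [-1.07332623 -0.10485604] z 0.04414108592749688 rms 0.0007517912763189058
```

The logger is flat: its top is at 44 mm, with tilt within the measurement noise. The knob is back at its locked angle and both collars are seated under the bar. I hand the job in.

```bash
python3 -c "
from workcell import *
print(job_done())"
```

```text
the job is handed in; nothing more can be done
None
```

The job is handed in: the knob was turned open, both hanging probes were seated flat in the heater, the knob was turned back to within about 1° of its starting locked angle, and the logger lies flat in its cradle; no result came back.

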